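# Clear the stack beside the bench mill and put each part in its place

### The job

Take the stack of milling parts on the bench apart and put each part away, set down and not dropped: the round pin lying in the groove of the wooden rack, the V-block standing upright in the small square tray, the collar over the post of the round stand, and the aluminium bar lying flat in the long plywood tray. Leave the dial gauge and the small aluminium cup where they are.

Things in the scene. Friction and masses are not known exactly. Their poses are not given: they have to be found in the camera images.
- bar: Aluminium flat bar 150 x 50 x 25 mm (its own x, y, z; 0.5 kg), lying on the bench under the whole stack. Origin at the centre of its underside; long side along its x.
- vblock: Dark steel V-block, 45 mm (x) by 46 mm (y), 35 mm high, standing on one end of the bar (V-block and collar stand about 42 mm either side of the bar's middle, which is on which end varies). A 90-degree V groove, 24 mm wide and 12 mm deep, runs along its x in the top face. Origin at the centre of its underside. About 0.45 kg.
- collar: Bright steel spacing collar: a ring 50 mm outside, 28 mm bore, 30 mm high, standing upright on the other end of the bar. Origin at the centre of its underside, z along the bore. About 0.3 kg.
- pin: Bright solid round steel pin, 30 mm diameter, 60 mm long, lying in the groove of the V-block. Origin at its very centre (on the axis, at mid length); its x runs along the axis. Lying in the groove its axis is 44 mm above the V-block's underside, 9 mm above the V-block's top face. About 0.3 kg.
- long_tray: The bar's place: long shallow plywood tray fixed to the bench, outside 184 (x) by 80 (y) by 12 mm high, walls 6 mm, so 172 by 68 mm inside. Inner floor 6 mm above the bench. Origin at the centre of its underside.
- square_tray: The V-block's place: small square shallow black tray fixed to the bench, outside 74 by 74 mm, 14 mm high, walls 6 mm, so 62 by 62 mm inside. Inner floor 6 mm above the bench. Origin at the centre of its underside.
- post_stand: The collar's place: round wooden base, 80 mm across and 8 mm thick, fixed to the bench, with an upright steel post 12 mm in diameter at its centre, whose tip is 26 mm above the bench. The collar goes over the post and lies on the base. Origin at the centre of its underside.
- groove_rack: The pin's place: dark wooden block fixed to the bench, 90 mm (x) by 64 mm (y), 25 mm high, with a 90-degree V groove, 24 mm wide and 12 mm deep, along its x in the top face. A pin lying in the groove has its axis 34 mm above the bench. Origin at the centre of its underside.
- cup: Bystander, not to be moved: small open aluminium cup, 64 mm across the rim, 45 mm high. Origin at the centre of its underside.
- dial_gauge: Bystander, not to be moved: small round dial gauge lying face up, 56 mm across, 22 mm high, with a thin 8 mm stem that reaches 66 mm from its centre along its x. Origin at the centre of its underside.
Mind the look-alikes: they are no part of the job. Leave any blue look-alike of the vblock alone. What is shaped like the collar but red is not meant.

How it is judged:
At the end, for the whole second after the job is handed in: Pin in the rack groove: within 15 mm, 4 mm sideways, 0.12 rad. Bar flat in long tray (centres within 16 mm), V-block upright in square tray (15 mm), collar over post on its stand (10 mm): level within 0.08 rad. All at seated height within 4 mm, released, at rest (horizontal distance between bar and long_tray below 0.016 m and z of bar in the frame of long_tray between 0.002 and 0.01 m and angle between each of bar, vblock, collar's own z axis and vertical below 0.08 rad and horizontal distance between vblock and square_tray below 0.015 m and z of vblock in the frame of square_tray between 0.002 and 0.01 m and horizontal distance between collar and post_stand below 0.01 m and z of collar in the frame of post_stand between 0.004 and 0.012 m and horizontal distance between pin and groove_rack below 0.015 m and y of pin in the frame of groove_rack between -0.004 and 0.004 m and z of pin in the frame of groove_rack between 0.03 and 0.038 m and angle between the x axis of pin and the x axis of groove_rack, either way round below 0.12 rad and linear speed of each of bar, vblock, collar, pin below 0.02 m/s and angular speed of each of bar, vblock, collar, pin below 0.2 rad/s and contact force between the fingers and bar below 0.1 N and contact force between the fingers and vblock below 0.1 N and contact force between the fingers and collar below 0.1 N and contact force between the fingers and pin below 0.1 N); the robot touches nothing.
It fails at once if a part of the stack is let fall (faster than 0.7 m/s while the gripper does not touch it: a drop of more than about 25 mm) ((linear speed of bar above 0.7 m/s and contact force between the fingers and bar below 0.05 N) or (linear speed of vblock above 0.7 m/s and contact force between the fingers and vblock below 0.05 N) or (linear speed of collar above 0.7 m/s and contact force between the fingers and collar below 0.05 N) or (linear speed of pin above 0.7 m/s and contact force between the fingers and pin below 0.05 N)).
It fails at once if the small cup is moved by more than 15 mm (distance of cup from where it was at the start of the episode above 0.015 m).
It fails at once if the dial gauge is moved by more than 15 mm (distance of dial_gauge from where it was at the start of the episode above 0.015 m).
It also fails if it takes over 134 s, if anything falls off the work surface, if the arm or the gripper's body presses on something with over 40 N, if the wrist force passes 120 N, or if a joint passes its speed limit or range.

### The arm

A 7-joint arm with a two-finger parallel gripper is mounted at the origin on the work surface. World frame = base frame: x ahead of the robot, y to its left, z up, the work surface at z = 0. Lengths are in m, angles in rad, forces in N, time in s.
With the tool pointing down it reaches from about 0.425 to 0.925 m from the base axis. Payload 6.8 kg.
Tool frame: the origin (TCP) lies at the very end of the fingers, on their centre line; the grasp point (between the pads) lies 19 mm behind it; z points along the fingers, x is the direction in which the jaws open and shut, and the axes are right-handed (so a half turn about z gives the same grasp; the last joint's range is limited). The gripper opens to 85 mm and grips with 20 to 120 N. Pads are 22 mm wide; open, the fingers measure 114 mm over their backs; the gripper's body (76 mm by 85 mm) begins 54 mm behind the grasp point. The pads swing forward as they close: fully open they stand 13 mm farther back than shut.
Start: joints at [1.12, 0.477, 0.022, 1.555, -0.011, 1.109, -0.083], TCP at [0.227, -0.636, 0.231] pointing down, gripper open.
Joint ranges: [-2.96, 2.96], [-0.34, 2.1], [-1.41, 1.46], [0.24, 2.44], [-1.37, 4.51], [0.17, 1.92], [-2.96, 2.96]. Speed limits (rad/s): [2.39, 2.39, 3.14, 3.14, 3.14, 3.14, 3.14].

### API

Orientations are given as a rotation vector (axis times angle).
In Python, from bench import r, grab_frame gives the robot as it stands. The module is installed in compiled form; this text tells all that it offers.
- The arm moves only by the tool send_rows, never from a script. Its argument "series" is a list of rows, each a list of 2 entries, a list of its own where there are three numbers: the shift along the tool's x, y, z in m, then the turn, a rotation vector about the tool's x, y, z in units of 5 degrees (1.0 is 5 degrees). A call has 1 to 20 rows; each row shifts and turns the commanded pose from where the row before left it, along the tool's axes as they then stand; what a row does not reach is not made up. A row lasts 1/8 s, in which the tool goes at most 62.5 mm and 10.7 degrees, less where a joint would pass 70% of its speed; a pose out of reach is approached as far as the arm can. A call is refused whole if a number of a shift passes 0.0625 or a number of a turn 1, either way. A call with a gripper value outside its range is refused whole. "fingers" is the closure in counts, from 0 (fully open) to 255 (shut), set as the call begins (left out, the last holds). The fingers move at their own pace and stop on an object; "grip_force" is the grip in N (left out, the last holds). Time passes only in rows, so rows that do not move let the fingers close. It gives the time, the measured TCP pose, the force and the opening at its end, in the units of the state.
- r.get_obs(): the state, without advancing time (a new reading comes with each control period).
- grab_frame(name): name is "scene" or "top"; returns a dict with "frame" (400x640x3 uint8, red, green, blue), "fx", "fy", "cx", "cy" (pixels), "origin" and "rotation" of the camera in the world. Camera axes: x right, y down, z forward; pixel columns grow to the right and rows downward; lengths in m; the calibration is good to about 2 mm. A picture is of the moment at which its call begins. There is no depth.
- r.hand_in(): hands the job in, once; it reports no verdict.
The state is a dict: "clock": time; "joints": joint angles; "qvel": joint speeds; "tau": joint torques, N m; "tcp_pos": TCP position; "orientation": TCP orientation; "contact_force": force on the tool from outside, world axes, zero at the start; "moment": the same for the moment, N m; "grip_width": finger opening in m.
Only numpy, scipy, OpenCV 4.12 (cv2) and the standard library are available. Lean on these libraries where they do the work, as an engineer would, in place of code of your own. Each camera call takes 0.05 s, during which the arm holds its last target.

## Working session

There is one attempt and no reset: what is moved stays moved. The work goes in short steps, Python scripts to look and compute and a tool call to move; the robot and the scene stay as the last step left them, time stands still between calls to the robot, and variables do not carry over. Pictures are saved under pics/ and viewed, and the job is handed in when it is done.

Besides the shell and the picture viewer there is one more tool, called after "Call:" as name(argument=value, ...) on one line, values as JSON. send_rows: Moves the arm, as the interface text tells. Its arguments: {"type":"object","properties":{"series":{"type":"array"},"fingers":{"type":"number"},"grip_force":{"type":"number"}},"required":["series"]}

```bash
mkdir -p pics; python3 - <<'E'
from bench import r, grab_frame
import cv2,pickle
print(r.get_obs())
for n in("scene","top"):
    f=grab_frame(n); cv2.imwrite(f"pics/{n}0.png",f["frame"][:,:,::-1]); pickle.dump(f,open(f"{n}0.pkl","wb"))
    print(n,f["fx"],f["fy"],f["cx"],f["cy"],f["origin"],f["rotation"])
E
```

```text
{'clock': 0.0, 'joints': array([ 1.11992769,  0.47778828,  0.02236258,  1.55643457, -0.01153343,
        1.10924806, -0.08307118]), 'qvel': array([ 1.69608724e-03,  1.10800460e-03, -5.22048393e-04,  1.38637079e-03,
       -6.60166327e-05, -2.22720067e-03,  1.07606276e-03]), 'tau': array([-9.75151215e-05, -5.96452260e+01,  1.60803851e+00, -2.81192189e+01,
        1.25045894e-02,  9.47043911e-03,  2.38773123e-05]), 'tcp_pos': array([ 0.22665827, -0.63520599,  0.23034117]), 'orientation': array([-2.56701968e+00,  1.80948895e+00,  2.34115561e-03]), 'contact_force': array([-0.12949952,  0.29809322,  0.16166679]), 'moment': array([-0.00245385,  0.00251641, -0.06362814]), 'grip_width': 0.08548567752541347}
scene 467.1923714670478 467.1923714670478 312.98410101917943 194.1729356477956 [1.47146133 0.27524001 0.72768309] [-1.4223334  -1.89690794  1.0065875 ]
top 417.34635747522 417.34635747522 310.46289806911795 200.9217995192998 [ 0.39212342 -0.00770935  1.22578122] [-2.13085629  2.14569284 -0.12800485]
```

View pics/scene0.png

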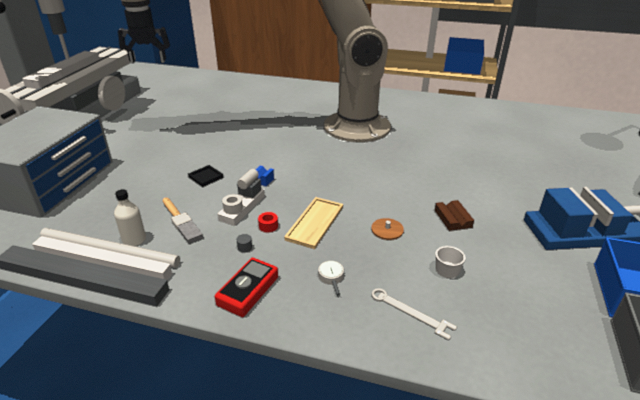

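View pics/top0.png

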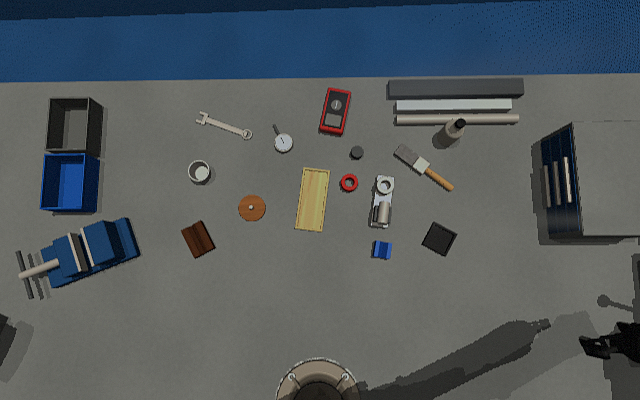

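```bash
cat > h.py <<'E'
import numpy as np,cv2,pickle
from scipy.spatial.transform import Rotation as R
def load(n): 
    f=pickle.load(open(n,"rb")); f["R"]=R.from_rotvec(f["rotation"]).as_matrix(); return f
def ray(f,px,z):
    px=np.atleast_2d(px).astype(float)
    d=np.c_[(px[:,0]-f["cx"])/f["fx"],(px[:,1]-f["cy"])/f["fy"],np.ones(len(px))]@f["R"].T
    o=np.array(f["origin"]); t=(z-o[2])/d[:,2]
    return (o+d*t[:,None])[:,:2]
def proj(f,P):
    c=(np.atleast_2d(P)-np.array(f["origin"]))@f["R"]
    return np.c_[f["fx"]*c[:,0]/c[:,2]+f["cx"],f["fy"]*c[:,1]/c[:,2]+f["cy"]]
def crop(f,x0,y0,x1,y1,s,name):
    im=f["frame"][y0:y1,x0:x1,::-1]; cv2.imwrite(name,cv2.resize(im,None,fx=s,fy=s,interpolation=cv2.INTER_CUBIC))
E
python3 - <<'E'
from h import *
t=load("top0.pkl"); s=load("scene0.pkl")
print(np.shape(t["rotation"]))
crop(t,330,165,410,265,6,"pics/tc0.png"); crop(s,180,155,290,245,7,"pics/sc0.png")
print(ray(t,[[383,210],[385,185],[312,200],[252,208],[199,239],[439,238],[199,172],[283,143]],0.0))
E
```

```text
(3,)
[[ 0.53742588 -0.19542715]
 [ 0.61216522 -0.2035722 ]
 [ 0.56898703  0.01364549]
 [ 0.54651124  0.19196719]
 [ 0.45573546  0.34732796]
 [ 0.45407886 -0.35539738]
 [ 0.6571828   0.35384597]
 [ 0.74430817  0.10053422]]
```

```bash
python3 - <<'E'
from h import *
t=load("top0.pkl")
crop(t,170,155,340,265,4,"pics/tc1.png")
E
```

```text
(no output)
```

View pics/tc0.png

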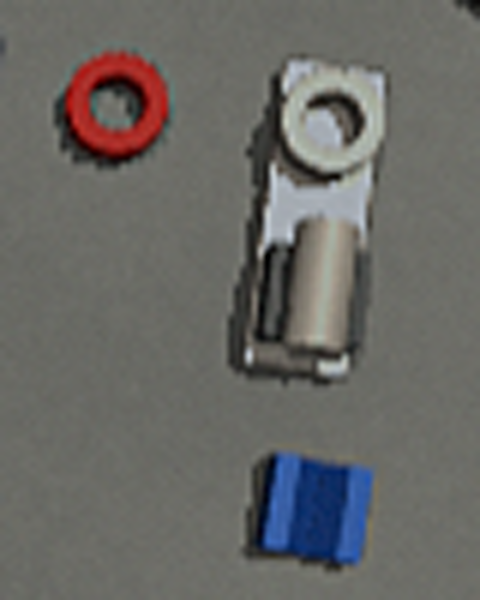

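View pics/sc0.png

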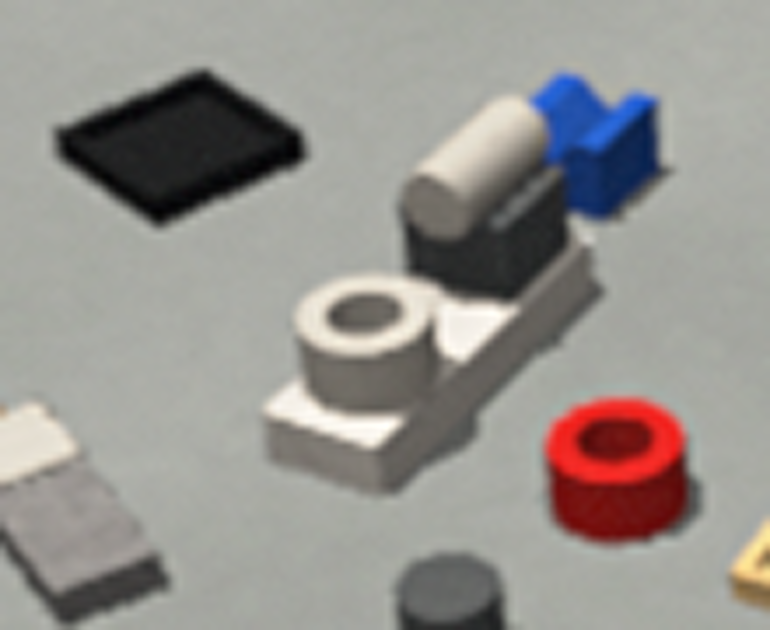

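View pics/tc1.png

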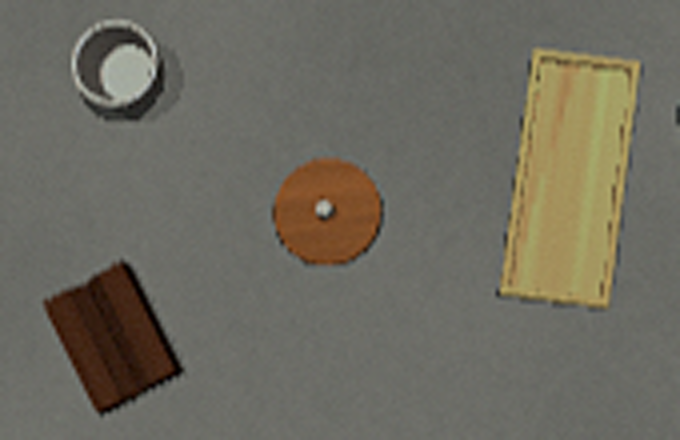

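```bash
cat > m.py <<'E'
from h import *
t=load("top0.pkl"); s=load("scene0.pkl")
def reg(f,box,fn,h,name):
    x0,y0,x1,y1=box; im=cv2.resize(f["frame"][y0:y1,x0:x1],None,fx=4,fy=4,interpolation=cv2.INTER_CUBIC)
    hsv=cv2.cvtColor(im,cv2.COLOR_RGB2HSV).astype(int)
    m=fn(hsv).astype(np.uint8)*255
    c=max(cv2.findContours(m,0,cv2.CHAIN_APPROX_NONE)[0],key=cv2.contourArea)
    px=(c.reshape(-1,2)+0.5)/4-0.5+[x0,y0]
    w=ray(f,px,h)
    rc=cv2.minAreaRect((w*1000).astype(np.float32))
    b=cv2.boxPoints(rc)
    e=b[1]-b[0],b[2]-b[1]; L=max(e,key=np.linalg.norm)
    print(name,"ctr",np.round(rc[0],1),"size",np.round(sorted(rc[1]),1),"long ang",round(np.degrees(np.arctan2(L[1],L[0]))%180,1), "ell",np.round(cv2.fitEllipse((w*1000).astype(np.float32))[0],1))
br=lambda q:(q[...,1]>110)&((q[...,0]<25)|(q[...,0]>170))
ye=lambda q:(q[...,1]>60)&(q[...,0]<35)
dk=lambda q:(q[...,2]<60)
for f,n,bx in((t,"top",[(175,212,222,265),(290,160,338,240),(232,188,272,228),(415,212,464,262)]),(s,"scene",[(428,192,482,236),(280,190,350,252),(365,212,412,245),(184,160,230,190)])):
    for b,fn,h,k in zip(bx,(br,ye,br,dk),(.0125,.006,.004,.007),("rack","long","stand","square")):
        reg(f,b,fn,h,n+" "+k)
E
python3 m.py
```

```text
top rack ctr [455.5 347.9] size [68. 94.] long ang 28.0 ell [455.2 348. ]
top long ctr [571.6  13.1] size [ 82.5 188.2] long ang 172.1 ell [571.5  13.2]
top stand ctr [547.7 193.6] size [78.3 79.5] long ang 89.5 ell [547.5 193.1]
top square ctr [ 450.8 -352.2] size [77.9 78.4] long ang 150.5 ell [ 451.4 -352.5]
scene rack ctr [452.  347.5] size [ 78.1 113.9] long ang 27.8 ell [452.8 347.8]
scene long ctr [567.1  11.4] size [ 87.3 200.1] long ang 172.1 ell [567.6  11.4]
scene stand ctr [545.1 192.7] size [78.7 83.7] long ang 16.1 ell [544.6 192.4]
scene square ctr [ 448.5 -355. ] size [80.8 89.6] long ang 60.2 ell [ 448.7 -355. ]
```

```bash
python3 - <<'E'
from h import *
t=load("top0.pkl"); s=load("scene0.pkl")
crop(s,180,155,290,245,7,"pics/x.png")
crop(s,425,190,485,240,12,"pics/sc_rack.png")
crop(t,360,165,405,235,8,"pics/tc_stack.png")
E
```

```text
(no output)
```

View pics/sc_rack.png

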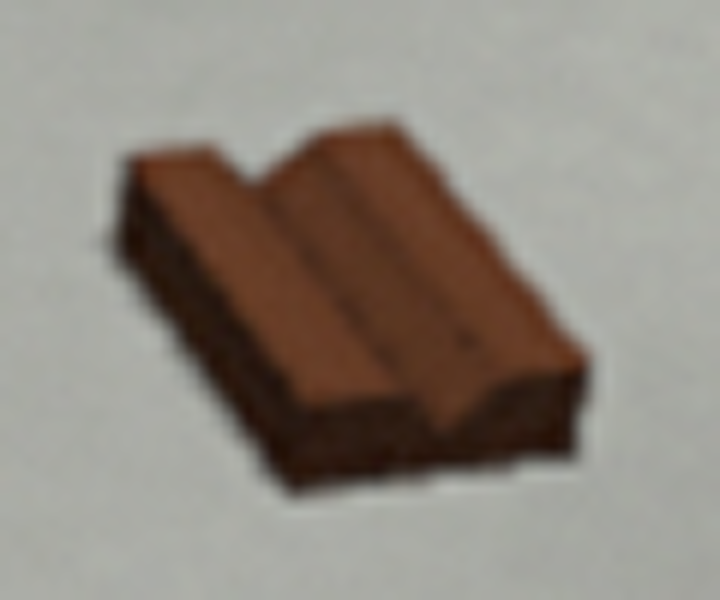

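View pics/tc_stack.png

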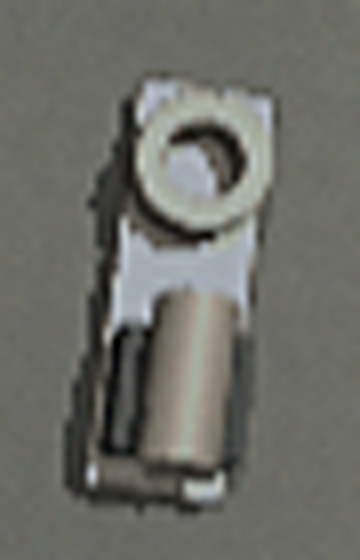

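```bash
python3 - <<'E'
from h import *
t=load("top0.pkl"); g=t["frame"].astype(int).mean(2).astype(int)
for r in range(172,230): print(r,' '.join("%3d"%v for v in g[r,368:398]))
E
```

```text
172 105 105 105 109 103 105 102 106 107 107 105 104 105 104 106 106 106 108 106 105 104 104 107 106 105 107 104 104 106 104
173 102 106 105 106 104 105 108 105 109 108 105 105 102 106 106 105 106 106 102 105 106 107 107 103 106 107 105 107 105 107
174 107 104 106 107 107 104 105 107 105  99  89  94  76  97 101  99 103 105 103 107 107 105 105 104 108 108 104 109 106 107
175 107 108 106 108 106 108 105 106 103  88 153 154 143 156 137 129 110  97  97 104 100  99  99 103 105 106 104 109 107 107
176 106 107 107 106 107 108 105 109  92  93 185 182 183 179 134 157 142 138 138 101 145 135 128  87  94  84 108 105 108 105
177 104 105 105 106 106 106 110  77  59 142 181 175 141 165 145 164 165 167 167 142 169 161 158 148 153 147  85 105 106 110
178 109 107 105 106 106 109 113  43  38 181 179 159 144 157 165 168 172 170 173 169 167 165 161 163 180 187  85 107 106 104
179 105 107 107 108 105 110 114  48  36 193 149 158 166 166 172 176 159 156 148 178 174 167 163 160 161 183  74 104 107 106
180 106 106 104 104 104 110 115  47  29 136 142 167 171 176 139 114  94  90  79 119 144 177 167 167 157 184 
[... 5391 characters left out ...]
  69  67  66  69  57  52  46  45  51 154  67  87  98 106 106 105 102 109 106 109
225  46  47  49 133  63  69  75  82  84 100  95  89  94  93  68 156 146 144 147 186  75  84 107 105 104 104 104 108 107 105
226  89  47  44  45  45  45  47  46  54  65  76  68  76  81  65 166 187 187 185 164  90  95 103 104 102 103 105 106 107 105
227 107  86  88  48  50  54  50  41  44  43  44  45  32  39  46  91 121 121 125 106 102 104 102 103 105 103 102 105 105 105
228 103 106 107  88  88  88  89  93  92  49  93  91  83  85  40  35  36  75  83  83 104 104 104 104 103 106 105 106 106 108
229 105 103 104 104 105 106 105 107 112  89 109 107 109 109  86  88  87 109 106 105 106 107 104 105 103 107 105 106 108 106
```

```bash
python3 - <<'E'
from h import *
s=load("scene0.pkl"); crop(s,212,160,282,230,10,"pics/sc_stack.png")
E
```

```text
(no output)
```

View pics/sc_stack.png

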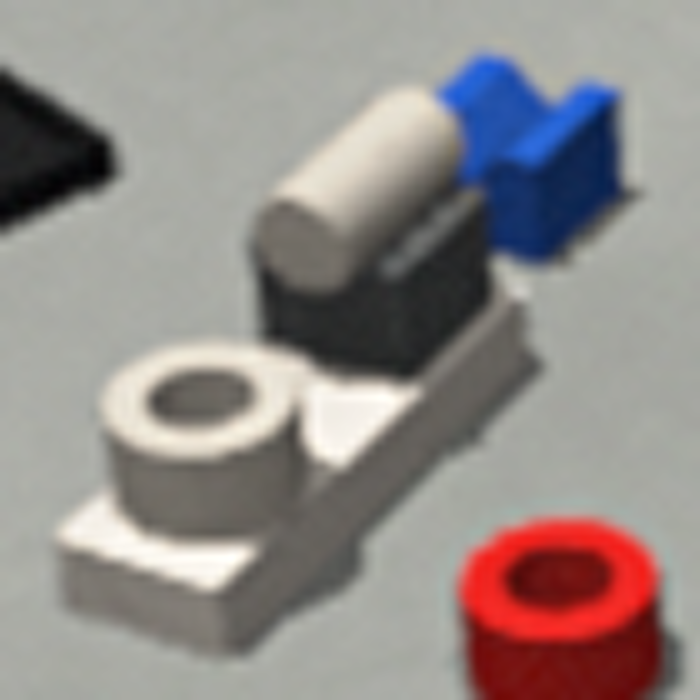

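```bash
python3 - <<'E'
from h import *
from bench import r
t=load("top0.pkl"); s=load("scene0.pkl")
rd=lambda a:np.round(a*1000,1)
cs=ray(t,[[376.8,174.8],[393.7,176.6],[387.3,227.2],[370.4,225.4]],.025)
print("bar corners",rd(cs),"ctr",rd(cs.mean(0)))
d=(cs[0]+cs[1]-cs[2]-cs[3])/2; print("len",np.linalg.norm(d)*1e3,"ang",np.degrees(np.arctan2(d[1],d[0])))
l=ray(t,[[384.1,206],[382.55,218]],.069); e=l[0]-l[1]; print("pin ang",np.degrees(np.arctan2(e[1],e[0])))
print("pin",rd(ray(t,[[383.4,211]],.069)),rd(ray(t,[[383.4,211]],.084)))
print("vb",rd(ray(t,[[382.8,213.3]],.060)),"collar",rd(ray(t,[[385.2,184.4]],.055)))
print("scene collar",rd(ray(s,[[231.7,199.5]],.055)))
# bar corners scene: tops (55,535),(215,590) ; far right (525,300)
print("scene bar corners",rd(ray(s,np.array([[55,535],[218,592],[527,300]])/10-0.05+[212,160],.025)))
print("pin scene end face ctr",rd(ray(s,[[212+30.3,160+24.6]],.069)))
o=r.get_obs(); print(R.from_rotvec(o["orientation"]).as_matrix().round(3))
E
```

```text
bar corners [[ 638.2 -176.6]
 [ 632.3 -225.6]
 [ 484.7 -202.4]
 [ 490.2 -154.2]] ctr [ 561.3 -189.7]
len 149.55550378841173 ang -8.776149549158246
pin ang -8.974401714341077
pin [[ 526.4 -185.9]] [[ 524.7 -183.6]]
vb [[ 521.  -185.4]] collar [[ 604.  -195.4]]
scene collar [[ 603.1 -195.5]]
scene bar corners [[ 631.  -225.2]
 [ 641.4 -175.8]
 [ 497.9 -149.6]]
pin scene end face ctr [[ 551.6 -187.6]]
[[ 0.336 -0.942 -0.001]
 [-0.942 -0.336  0.002]
 [-0.002  0.    -1.   ]]
```

```bash
cat > go.py <<'E'
import sys; from h import *; from bench import r
def st():
    o=r.get_obs(); M=R.from_rotvec(o["orientation"]).as_matrix(); return o,M,np.degrees(np.arctan2(M[1,0],M[0,0]))
def plan(x,y,z,psi):
    "mm, deg. prints turn units and the shift (mm) in tool axes after the turn"
    o,M,y0=st(); p=o["tcp_pos"]*1000
    dw=(psi-y0+180)%360-180
    a=np.radians(psi); d=np.array([x,y,z])-p
    print("t",round(o["clock"],2),"tcp",p.round(1),"yaw",y0.round(2),"tilt",np.degrees(np.arccos(-M[2,2])).round(2),"grip",round(o["grip_width"]*1e3,1),"F",o["contact_force"].round(1))
    print("turn z units",round(-dw/5,2),"then shift",np.round([d[0]*np.cos(a)+d[1]*np.sin(a),d[0]*np.sin(a)-d[1]*np.cos(a),-d[2]],1), "joints",o["joints"].round(2))
if __name__=="__main__": plan(*map(float,sys.argv[1:5]))
E
python3 go.py 523 -184.5 160 -98.8
```

```text
t 0.1 tcp [ 226.7 -635.2  230.4] yaw -70.36 tilt 0.1 grip 85.6 F [-0.3  0.2 -0.4]
turn z units 5.69 then shift [-490.8 -223.9   70.4] joints [ 1.12  0.48  0.02  1.56 -0.01  1.11 -0.08]
```

Call:
send_rows(series=[[[0,0,0],[0,0,0.95]],[[0,0,0],[0,0,0.95]],[[0,0,0],[0,0,0.95]],[[0,0,0],[0,0,0.95]],[[0,0,0],[0,0,0.95]],[[0,0,0],[0,0,0.94]],[[-0.02,-0.009,0],[0,0,0]],[[-0.04,-0.0183,0.005],[0,0,0]],[[-0.04,-0.0183,0.005],[0,0,0]],[[-0.04,-0.0183,0.005],[0,0,0]],[[-0.04,-0.0183,0.005],[0,0,0]],[[-0.04,-0.0183,0.005],[0,0,0]],[[-0.04,-0.0183,0.005],[0,0,0]],[[-0.04,-0.0183,0.005],[0,0,0]],[[-0.04,-0.0183,0.005],[0,0,0]],[[-0.04,-0.0183,0.005],[0,0,0]],[[-0.04,-0.0183,0.005],[0,0,0]],[[-0.04,-0.0183,0.01],[0,0,0]],[[-0.02,-0.009,0.01],[0,0,0]],[[0,0,0],[0,0,0]]])

```text
clock: 2.6
tcp_pos: [0.5172, -0.1914, 0.1606]
orientation: [2.052, -2.378, -0.003]
contact_force: [0.2, -0.3, 0.1]
grip_width: 0.0855
```

```bash
python3 go.py 523 -184.5 63.5 -98.8; python3 - <<'E'
from h import *
from bench import grab_frame
f=grab_frame("top"); pickle.dump(f,open("t1.pkl","wb")); f=load("t1.pkl"); crop(f,340,160,420,250,7,"pics/t1.png")
f=grab_frame("scene"); pickle.dump(f,open("s1.pkl","wb")); f=load("s1.pkl"); crop(f,180,110,300,230,5,"pics/s1.png")
E
```

```text
t 2.6 tcp [ 517.2 -191.4  160.6] yaw -98.42 tilt 0.12 grip 85.5 F [ 0.2 -0.3  0.1]
turn z units 0.08 then shift [-7.7 -4.7 97.1] joints [ 0.3   0.36 -0.08  1.92  0.03  0.87 -1.51]
```

View pics/s1.png

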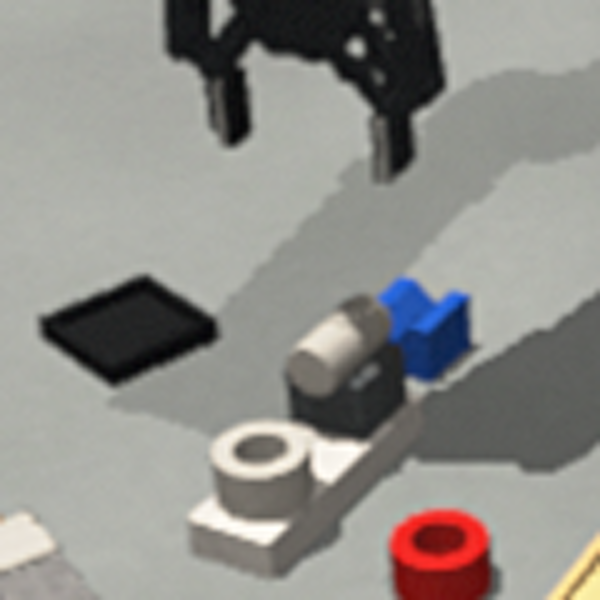

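View pics/t1.png

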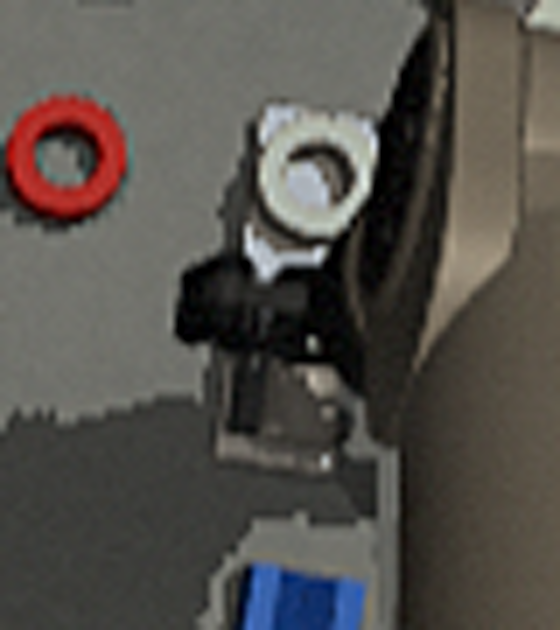

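```bash
python3 - <<'E'
from h import *
s=load("s1.pkl"); a=np.radians(-98.4); u=np.array([np.cos(a),np.sin(a),0])
P=np.array([.5172,-.1914,.1736])
print(proj(s,[P,P+.045*u,P-.045*u]), (proj(s,[P])[0]-[180,110])*5)
E
```

```text
[[242.74358674 142.43527015]
 [227.66901834 139.00389379]
 [258.2244343  145.95912654]] [313.71793371 162.17635073]
```

Call:
send_rows(series=[[[-0.0077,-0.0047,0.01],[0,0,0.08]],[[0,0,0.02],[0,0,0]],[[0,0,0.02],[0,0,0]],[[0,0,0.02],[0,0,0]],[[0,0,0.015],[0,0,0]],[[0,0,0.007],[0,0,0]],[[0,0,0],[0,0,0]],[[0,0,0],[0,0,0]]], fingers=60)

```text
clock: 3.7
tcp_pos: [0.5234, -0.1883, 0.0699]
orientation: [-2.035, 2.392, -0.001]
contact_force: [0.3, 0.4, -0.4]
grip_width: 0.0654
```

```bash
python3 go.py 523 -184.5 63.5 -98.8; python3 - <<'E'
from h import *
from bench import grab_frame
f=grab_frame("scene"); pickle.dump(f,open("s2.pkl","wb")); f=load("s2.pkl"); crop(f,210,130,290,230,6,"pics/s2.png")
E
```

```text
t 3.7 tcp [ 523.4 -188.3   69.9] yaw -99.22 tilt 0.06 grip 65.4 F [ 0.3  0.4 -0.4]
turn z units -0.08 then shift [-3.7  1.   6.4] joints [ 0.29  0.49 -0.07  1.97  0.05  0.68 -1.55]
```

View pics/s2.png

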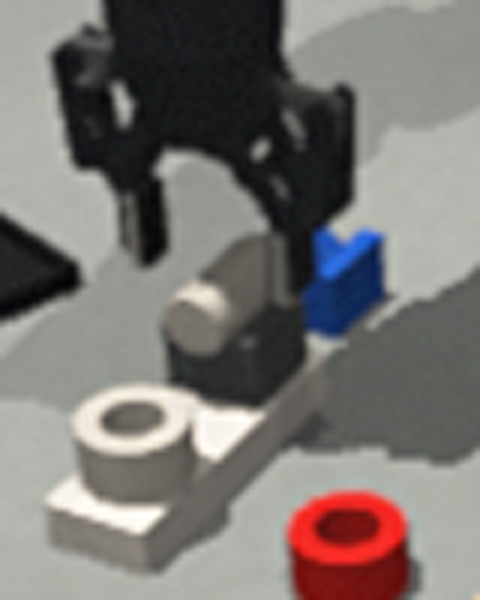

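Call:
send_rows(series=[[[-0.0037,0.001,0],[0,0,0]],[[0,0,0.003],[0,0,0]],[[0,0,0.003],[0,0,0]],[[0,0,0],[0,0,0]],[[0,0,0],[0,0,0]]])

```text
clock: 4.38
tcp_pos: [0.5225, -0.1843, 0.0632]
orientation: [2.036, -2.393, -0.0]
contact_force: [0.2, 0.7, 0.0]
grip_width: 0.0652
```

```bash
python3 go.py 523 -184.5 63.5 -98.8
```

```text
t 4.38 tcp [ 522.5 -184.3   63.2] yaw -99.22 tilt 0.01 grip 65.2 F [0.2 0.7 0. ]
turn z units -0.08 then shift [ 0.1 -0.5 -0.3] joints [ 0.28  0.5  -0.07  1.97  0.05  0.67 -1.55]
```

Call:
send_rows(series=[[[0,0,0],[0,0,0]],[[0,0,0],[0,0,0]],[[0,0,0],[0,0,0]],[[0,0,0],[0,0,0]],[[0,0,0],[0,0,0]],[[0,0,0],[0,0,0]]], fingers=255, grip_force=50)

```text
clock: 5.12
tcp_pos: [0.5226, -0.1848, 0.0636]
orientation: [2.035, -2.393, 0.001]
contact_force: [-1.8, -2.9, 5.5]
grip_width: 0.0278
```

```bash
python3 go.py 523 -184.5 63.5 -98.8; python3 - <<'E'
from h import *
from bench import grab_frame
f=grab_frame("scene"); pickle.dump(f,open("s3.pkl","wb")); f=load("s3.pkl"); crop(f,210,130,290,230,6,"pics/s3.png")
E
```

```text
t 5.12 tcp [ 522.6 -184.8   63.6] yaw -99.23 tilt 0.03 grip 27.8 F [-1.8 -2.9  5.5]
turn z units -0.09 then shift [-0.3 -0.3  0.1] joints [ 0.28  0.5  -0.07  1.97  0.05  0.67 -1.55]
```

View pics/s3.png

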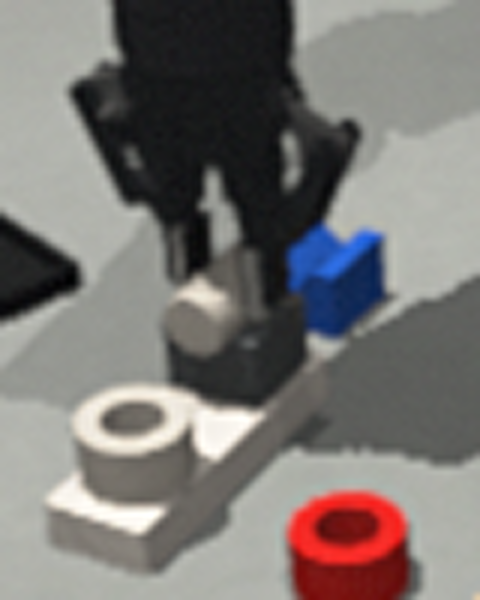

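Call:
send_rows(series=[[[0,0,-0.002],[0,0,0]],[[0,0,-0.003],[0,0,0]],[[0,0,-0.005],[0,0,0]],[[0,0,0],[0,0,0]]])

```text
clock: 5.68
tcp_pos: [0.5228, -0.1841, 0.0737]
orientation: [-2.036, 2.392, -0.001]
contact_force: [-0.2, 0.5, -3.3]
grip_width: 0.0284
```

```bash
python3 go.py 523 -184.5 63.5 -98.8; python3 - <<'E'
from h import *
from bench import grab_frame
f=grab_frame("scene"); pickle.dump(f,open("s3.pkl","wb")); f=load("s3.pkl"); crop(f,210,130,290,230,6,"pics/s4.png")
E
```

```text
t 5.67 tcp [ 522.8 -184.1   73.7] yaw -99.2 tilt 0.04 grip 28.4 F [-0.2  0.5 -3.3]
turn z units -0.08 then shift [ 0.3 -0.2 10.2] joints [ 0.28  0.48 -0.07  1.97  0.05  0.69 -1.55]
```

View pics/s4.png

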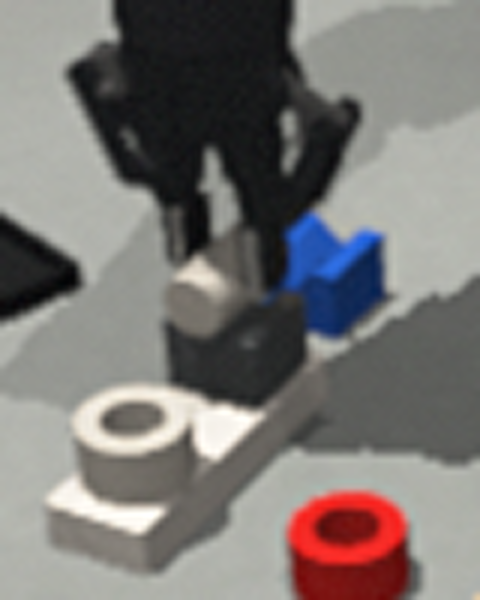

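Call:
send_rows(series=[[[0,0,-0.01],[0,0,0]],[[0,0,-0.012],[0,0,-0.5]],[[0,0,-0.012],[0,0,-0.9]],[[0,0,-0.012],[0,0,-0.9]],[[0,0,-0.012],[0,0,-0.9]],[[0,0,-0.01],[0,0,-0.9]],[[0,0,-0.01],[0,0,-0.9]],[[0,0,0],[0,0,-0.9]],[[0,0,0],[0,0,-0.9]],[[0,0,0],[0,0,-0.6]],[[0,0,0],[0,0,0]]])

```text
clock: 7.1
tcp_pos: [0.5225, -0.1844, 0.1517]
orientation: [-2.689, 1.624, -0.0]
contact_force: [0.7, -0.1, -2.6]
grip_width: 0.0282
```

```bash
python3 go.py 454 347.8 150 -62
```

```text
t 7.1 tcp [ 522.5 -184.4  151.7] yaw -62.25 tilt 0.02 grip 28.2 F [ 0.7 -0.1 -2.6]
turn z units -0.05 then shift [-502.1 -189.4    1.7] joints [ 0.41  0.38 -0.22  1.91  0.11  0.86 -0.96]
```

Call:
send_rows(series=[[[-0.01,-0.0038,0],[0,0,0]],[[-0.025,-0.0094,0],[0,0,0]],[[-0.04,-0.0151,0],[0,0,0]],[[-0.04,-0.0151,0],[0,0,0]],[[-0.04,-0.0151,0],[0,0,0]],[[-0.04,-0.0151,0],[0,0,0]],[[-0.04,-0.0151,0],[0,0,0]],[[-0.04,-0.0151,0],[0,0,0]],[[-0.04,-0.0151,0],[0,0,0]],[[-0.04,-0.0151,0],[0,0,0]],[[-0.04,-0.0151,0],[0,0,0]],[[-0.04,-0.0151,0],[0,0,0]],[[-0.035,-0.0132,0],[0,0,0]],[[-0.022,-0.0083,0],[0,0,0]],[[-0.01,-0.0038,0],[0,0,0]],[[0,0,0.02],[0,0,0]],[[0,0,0.02],[0,0,0]],[[0,0,0],[0,0,0]],[[0,0,0],[0,0,0]]])

```text
clock: 9.48
tcp_pos: [0.4565, 0.3481, 0.112]
orientation: [-2.689, 1.624, -0.001]
contact_force: [-0.3, -0.2, -3.1]
grip_width: 0.0277
```

```bash
python3 go.py 454 347.8 28.6 -62; python3 - <<'E'
from h import *
from bench import grab_frame
f=grab_frame("scene"); pickle.dump(f,open("s5.pkl","wb")); f=load("s5.pkl"); crop(f,400,130,500,240,6,"pics/s5.png")
f=grab_frame("top"); pickle.dump(f,open("t5.pkl","wb")); f=load("t5.pkl"); crop(f,160,200,240,280,7,"pics/t5.png")
E
```

```text
t 9.47 tcp [456.5 348.1 112. ] yaw -62.25 tilt 0.04 grip 27.7 F [-0.3 -0.2 -3.1]
turn z units -0.05 then shift [-1.   2.3 83.4] joints [-0.46  0.48 -0.39  1.88  0.25  0.82 -2.06]
```

View pics/s5.png

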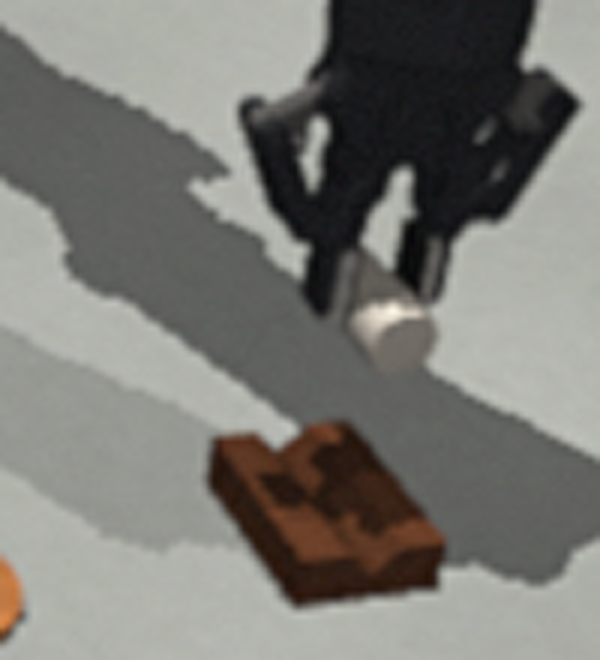

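View pics/t5.png

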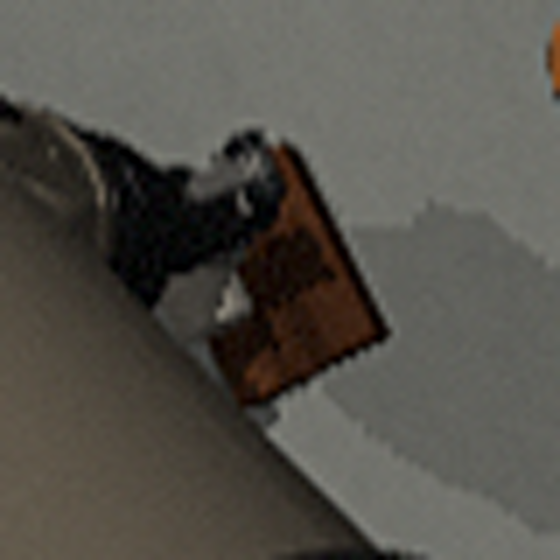

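```bash
python3 - <<'E'
from h import *
s=load("s5.pkl"); a=np.radians(27.75); u=np.array([np.cos(a),np.sin(a),0])
P=np.array([.4565,.3481,.1175])
for k in (-30,0,25,30,35): print(k,(proj(s,[P+k/1e3*u])[0]-[400,130])*6+2.5)
for z in (-.01,-.005): print(z,(proj(s,[P+.03*u+[0,0,z]])[0]-[400,130])*6+2.5)
# rack in new frame not needed; groove line: ends of the V bottom / groove edges in original scene
s=load("scene0.pkl")
g=lambda x,y: ray(s,[[425+x/12-.46,190+y/12-.46]],z)[0]*1000
z=.025; print("groove top edges far",g(215,150),g(325,130),"near",g(415,395),g(500,385))
z=.013; print("groove bottom far",g(258,185),"near",g(443,428))
z=.025; print("rack top corners",g(133,158),g(395,122),g(588,360),g(303,405))
E
```

```text
-30 [334.44696676 268.16802491]
0 [367.49585263 306.57235784]
25 [396.14264236 339.86125158]
30 [401.99796615 346.66540845]
35 [407.89635953 353.51961419]
-0.01 [397.41535275 367.71260619]
-0.005 [399.70084988 357.21568973]
groove top edges far [422.4963057  316.41756076] [408.09946437 338.97316085] near [499.99596786 360.99622433] [491.71920908 377.57607587]
groove bottom far [415.56842126 326.97243691] near [493.25612217 368.37141564]
rack top corners [430.49699594 299.55922989] [400.72519425 353.51136706] [477.97036015 394.77648693] [509.76153452 339.21500818]
```

Call:
send_rows(series=[[[-0.0005,0.0015,0.01],[0,0,0]],[[0,0,0.02],[0,0,0]],[[0,0,0.02],[0,0,0]],[[0,0,0.015],[0,0,0]],[[0,0,0.01],[0,0,0]],[[0,0,0.005],[0,0,0]],[[0,0,0],[0,0,0]],[[0,0,0],[0,0,0]]])

```text
clock: 10.58
tcp_pos: [0.4549, 0.3483, 0.0318]
orientation: [-2.689, 1.623, -0.0]
contact_force: [-0.7, -0.2, -2.8]
grip_width: 0.0282
```

```bash
python3 go.py 455 348 28.6 -62; python3 - <<'E'
from h import *
from bench import grab_frame
f=grab_frame("scene"); pickle.dump(f,open("s6.pkl","wb")); f=load("s6.pkl"); crop(f,410,150,500,240,7,"pics/s6.png")
E
```

```text
t 10.57 tcp [454.9 348.3  31.8] yaw -62.21 tilt 0.06 grip 28.2 F [-0.7 -0.2 -2.8]
turn z units -0.04 then shift [0.3 0.  3.2] joints [-0.49  0.6  -0.35  1.93  0.31  0.67 -2.12]
```

View pics/s6.png

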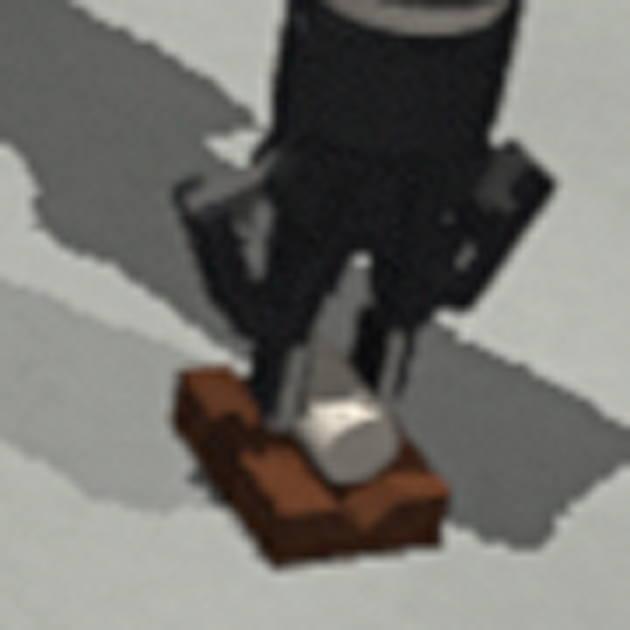

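Pin (end face at crop 360,450) is centred over the groove; lower the last millimetres.

Call:
send_rows(series=[[[0,0,0.0015],[0,0,0]],[[0,0,0.0015],[0,0,0]],[[0,0,0.001],[0,0,0]],[[0,0,0],[0,0,0]],[[0,0,0],[0,0,0]]])

```text
clock: 11.25
tcp_pos: [0.4561, 0.3471, 0.0286]
orientation: [-2.688, 1.625, -0.004]
contact_force: [1.1, -3.6, 8.6]
grip_width: 0.0285
```

```bash
python3 go.py 455 348 28.6 -62
```

```text
t 11.25 tcp [456.1 347.1  28.6] yaw -62.29 tilt 0.14 grip 28.5 F [ 1.1 -3.6  8.6]
turn z units -0.06 then shift [-1.3  0.6  0. ] joints [-0.5   0.6  -0.34  1.93  0.32  0.66 -2.12]
```

Call:
send_rows(series=[[[0,0,0],[0,0,0]],[[0,0,0],[0,0,0]],[[0,0,0],[0,0,0]],[[0,0,-0.002],[0,0,0]],[[0,0,-0.005],[0,0,0]],[[0,0,-0.02],[0,0,0]],[[0,0,-0.03],[0,0,0]],[[0,0,-0.03],[0,0,0]],[[0,0,-0.02],[0,0,0]],[[0,0,0],[0,0,0]]], fingers=90)

```text
clock: 12.5
tcp_pos: [0.4557, 0.3489, 0.1371]
orientation: [-2.686, 1.621, -0.003]
contact_force: [0.2, -0.7, -0.1]
grip_width: 0.0551
```

```bash
python3 go.py 603 -195.7 120 -98.8; python3 - <<'E'
from h import *
from bench import grab_frame
f=grab_frame("scene"); pickle.dump(f,open("s6.pkl","wb")); f=load("s6.pkl"); crop(f,410,150,500,240,7,"pics/s7.png")
crop(f,180,155,290,245,7,"pics/s7b.png")
E
```

```text
t 12.5 tcp [455.7 348.9 137.1] yaw -62.22 tilt 0.28 grip 55.1 F [ 0.2 -0.7 -0.1]
turn z units 7.32 then shift [ 515.7 -228.9   17.1] joints [-0.45  0.45 -0.41  1.87  0.23  0.86 -2.05]
```

View pics/s7.png

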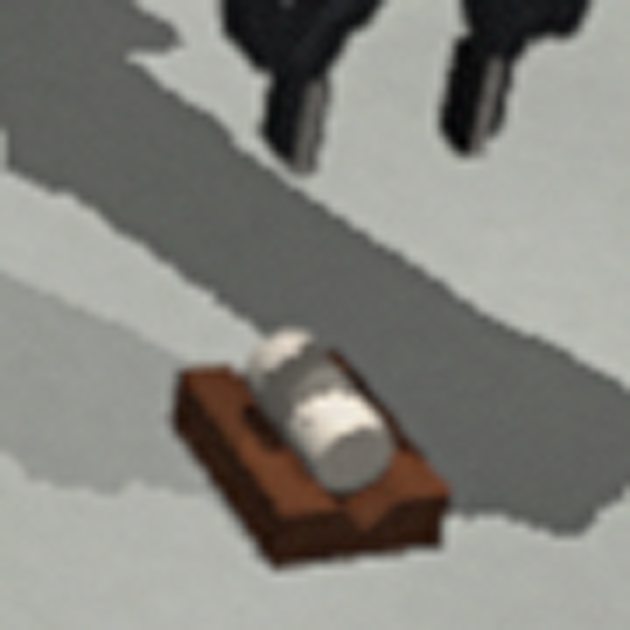

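View pics/s7b.png

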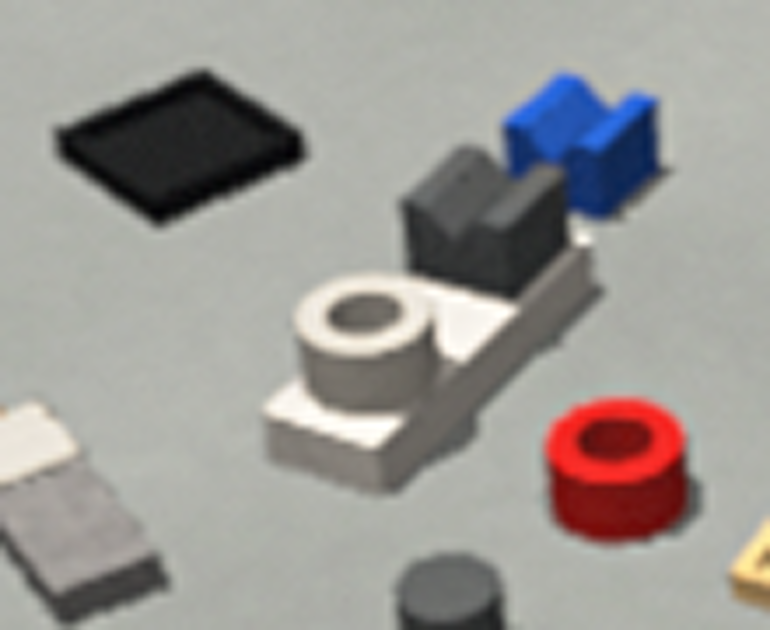

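Call:
send_rows(series=[[[0,0,0],[0,0,0.8]],[[0,0,0],[0,0,0.9]],[[0,0,0],[0,0,0.94]],[[0,0,0],[0,0,0.94]],[[0,0,0],[0,0,0.94]],[[0,0,0],[0,0,0.94]],[[0,0,0],[0,0,0.94]],[[0,0,0],[0,0,0.92]],[[0,0,0],[0,0,0]]], fingers=0)

```text
clock: 13.68
tcp_pos: [0.4541, 0.3475, 0.1335]
orientation: [2.044, -2.383, 0.0]
contact_force: [0.7, 0.2, -0.6]
grip_width: 0.0852
```

Call:
send_rows(series=[[[0.02,-0.0089,0],[0,0,0]],[[0.04,-0.0178,0],[0,0,0]],[[0.04,-0.0178,0],[0,0,0]],[[0.04,-0.0178,0],[0,0,0]],[[0.04,-0.0178,0],[0,0,0]],[[0.04,-0.0178,0],[0,0,0]],[[0.04,-0.0178,0],[0,0,0]],[[0.04,-0.0178,0],[0,0,0]],[[0.04,-0.0178,0],[0,0,0]],[[0.04,-0.0178,0],[0,0,0]],[[0.04,-0.0178,0],[0,0,0]],[[0.04,-0.0178,0],[0,0,0]],[[0.04,-0.0178,0],[0,0,0]],[[0.0157,-0.007,0],[0,0,0]],[[0,0,0],[0,0,0]],[[0,0,0],[0,0,0]]])

```text
clock: 15.68
tcp_pos: [0.602, -0.1949, 0.1341]
orientation: [-2.047, 2.383, 0.002]
contact_force: [0.1, 1.2, 0.1]
grip_width: 0.0854
```

```bash
python3 go.py 603 -195.7 31 -98.8
```

```text
t 15.68 tcp [ 602.  -194.9  134.1] yaw -98.68 tilt 0.09 grip 85.4 F [0.1 1.2 0.1]
turn z units 0.02 then shift [  0.6  -1.1 103.1] joints [ 0.3   0.51 -0.11  1.74  0.07  0.89 -1.57]
```

Call:
send_rows(series=[[[0.0006,-0.001,0.01],[0,0,0]],[[0,0,0.02],[0,0,0]],[[0,0,0.02],[0,0,0]],[[0,0,0.02],[0,0,0]],[[0,0,0.015],[0,0,0]],[[0,0,0.01],[0,0,0]],[[0,0,0.005],[0,0,0]],[[0,0,0.003],[0,0,0]],[[0,0,0],[0,0,0]],[[0,0,0],[0,0,0]]])

```text
clock: 16.92
tcp_pos: [0.6037, -0.1977, 0.0318]
orientation: [-2.044, 2.385, -0.001]
contact_force: [-0.3, 0.5, -0.8]
grip_width: 0.0854
```

```bash
python3 go.py 603 -195.7 31 -98.8; python3 - <<'E'
from h import *
from bench import grab_frame
f=grab_frame("scene"); pickle.dump(f,open("s6.pkl","wb")); f=load("s6.pkl"); crop(f,190,140,280,235,7,"pics/s8.png")
E
```

```text
t 16.93 tcp [ 603.7 -197.7   31.8] yaw -98.82 tilt 0.05 grip 85.4 F [-0.3  0.5 -0.8]
turn z units -0.0 then shift [-1.9  1.   0.8] joints [ 0.29  0.65 -0.1   1.79  0.09  0.71 -1.58]
```

View pics/s8.png

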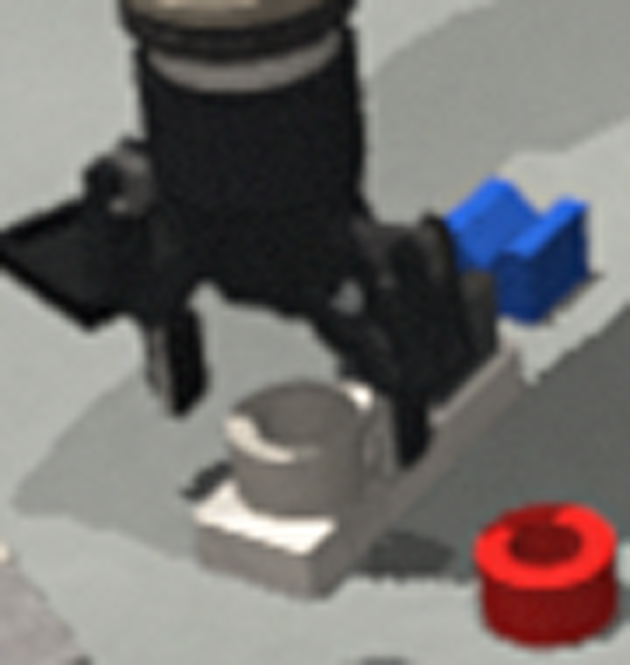

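Call:
send_rows(series=[[[-0.0019,0.001,0],[0,0,0]],[[0,0,0],[0,0,0]],[[0,0,0],[0,0,0]]])

```text
clock: 17.35
tcp_pos: [0.6026, -0.1956, 0.0314]
orientation: [-2.044, 2.385, -0.0]
contact_force: [0.7, -0.2, -0.3]
grip_width: 0.0854
```

Call:
send_rows(series=[[[0,0,0],[0,0,0]],[[0,0,0],[0,0,0]],[[0,0,0],[0,0,0]],[[0,0,0],[0,0,0]],[[0,0,0],[0,0,0]],[[0,0,0],[0,0,0]]], fingers=255, grip_force=50)

```text
clock: 18.1
tcp_pos: [0.6028, -0.1956, 0.0318]
orientation: [-2.044, 2.385, -0.001]
contact_force: [-1.6, 0.7, 5.7]
grip_width: 0.0486
```

Call:
send_rows(series=[[[0,0,-0.002],[0,0,0]],[[0,0,-0.003],[0,0,0]],[[0,0,-0.005],[0,0,0]],[[0,0,0],[0,0,0]]])

```text
clock: 18.6
tcp_pos: [0.6029, -0.1957, 0.0417]
orientation: [-2.044, 2.385, -0.001]
contact_force: [-0.1, -0.1, -2.2]
grip_width: 0.0486
```

```bash
python3 go.py 546.3 193 125 -98.8; python3 - <<'E'
from h import *
from bench import grab_frame
f=grab_frame("scene"); pickle.dump(f,open("s6.pkl","wb")); f=load("s6.pkl"); crop(f,190,140,280,235,7,"pics/s9.png")
E
```

```text
t 18.6 tcp [ 602.9 -195.7   41.7] yaw -98.81 tilt 0.05 grip 48.6 F [-0.1 -0.1 -2.2]
turn z units -0.0 then shift [-375.4  115.4  -83.3] joints [ 0.29  0.63 -0.1   1.79  0.09  0.73 -1.58]
```

View pics/s9.png

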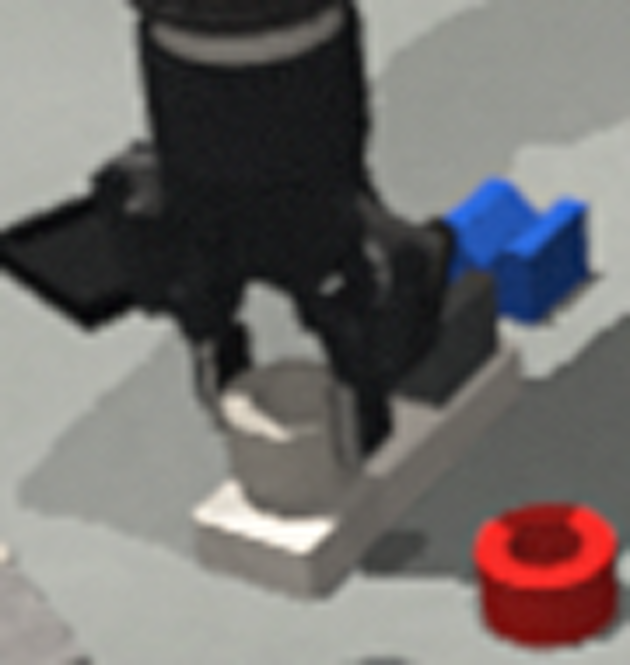

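Call:
send_rows(series=[[[0,0,-0.01],[0,0,0]],[[0,0,-0.02],[0,0,0]],[[0,0,-0.02],[0,0,0]],[[-0.015,0.0046,-0.01],[0,0,0]],[[-0.03,0.0092,0],[0,0,0]],[[-0.04,0.0123,0],[0,0,0]],[[-0.04,0.0123,0],[0,0,0]],[[-0.04,0.0123,0],[0,0,0]],[[-0.04,0.0123,0],[0,0,0]],[[-0.04,0.0123,0],[0,0,0]],[[-0.04,0.0123,0],[0,0,0]],[[-0.04,0.0123,0],[0,0,0]],[[-0.03,0.0092,0],[0,0,0]],[[-0.02,0.0062,0],[0,0,0]],[[0,0,0.02],[0,0,0]],[[0,0,0.02],[0,0,0]],[[0,0,0],[0,0,0]],[[0,0,0],[0,0,0]]])

```text
clock: 20.9
tcp_pos: [0.5465, 0.1927, 0.062]
orientation: [-2.043, 2.385, -0.001]
contact_force: [-0.0, -0.3, -2.5]
grip_width: 0.0489
```

```bash
python3 go.py 546.3 193 40 -98.8; python3 - <<'E'
from h import *
from bench import grab_frame
f=grab_frame("scene"); pickle.dump(f,open("s6.pkl","wb")); f=load("s6.pkl"); crop(f,340,140,440,250,6,"pics/s10.png")
f=grab_frame("top"); pickle.dump(f,open("t6.pkl","wb")); f=load("t6.pkl"); crop(f,210,170,300,250,6,"pics/t10.png")
E
```

```text
t 20.9 tcp [546.5 192.7  62. ] yaw -98.84 tilt 0.05 grip 48.9 F [-0.  -0.3 -2.5]
turn z units -0.01 then shift [-0.3  0.2 22. ] joints [-0.32  0.54 -0.16  1.91  0.13  0.7  -2.28]
```

View pics/s10.png

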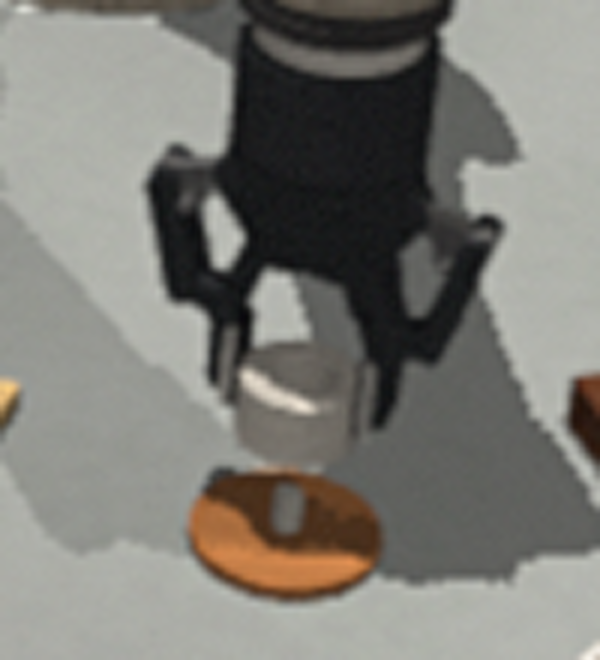

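View pics/t10.png

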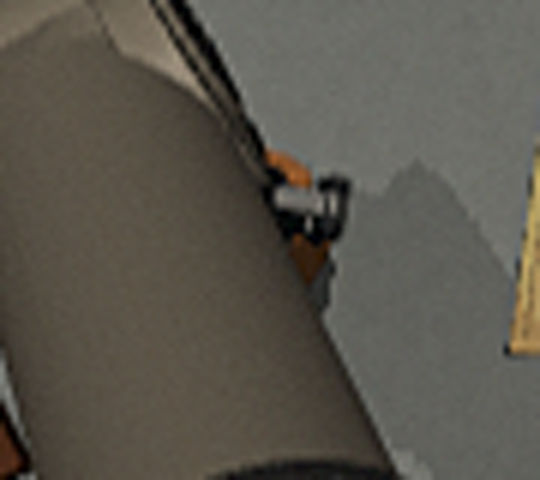

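```bash
python3 - <<'E'
from h import *
s=load("s6.pkl")
print(ray(s,[[340+(287-2.5)/6,140+(488-2.5)/6]],.026)*1000, ray(s,[[340+(286-2.5)/6,140+(530-2.5)/6]],.008)*1000)
print("collar px: mid x left/right 238,352 ->", 295, (proj(s,[[.5465,.1927,.070]])-[340,140])*6+2.5)
E
```

```text
[[543.96282663 191.4283088 ]] [[548.56714356 193.29464336]]
collar px: mid x left/right 238,352 -> 295 [[298.68217811 404.95014462]]
```

Call:
send_rows(series=[[[0,0,0.01],[0,0,0]],[[0,0,0.01],[0,0,0]],[[0,0,0.008],[0,0,0]],[[0,0,0.007],[0,0,0]],[[0,0,0.005],[0,0,0]],[[0,0,0.003],[0,0,0]],[[0,0,0],[0,0,0]],[[0,0,0],[0,0,0]]])

```text
clock: 22.0
tcp_pos: [0.5463, 0.1928, 0.0185]
orientation: [-2.044, 2.385, -0.0]
contact_force: [0.7, 0.4, -2.2]
grip_width: 0.0481
```

```bash
python3 go.py 546.3 193 14.8 -98.8; python3 - <<'E'
from h import *
from bench import grab_frame
f=grab_frame("scene"); pickle.dump(f,open("s6.pkl","wb")); f=load("s6.pkl"); crop(f,340,140,440,250,6,"pics/s11.png")
E
```

```text
t 22.0 tcp [546.3 192.8  18.5] yaw -98.81 tilt 0.03 grip 48.1 F [ 0.7  0.4 -2.2]
turn z units -0.0 then shift [-0.2  0.   3.7] joints [-0.33  0.61 -0.15  1.93  0.14  0.62 -2.3 ]
```

View pics/s11.png

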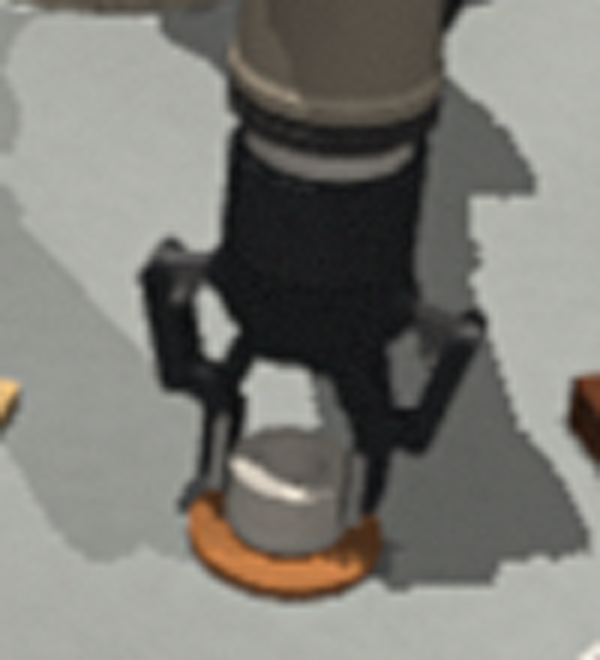

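No contact, collar is over the post; lower the rest.

Call:
send_rows(series=[[[0,0,0.0015],[0,0,0]],[[0,0,0.0015],[0,0,0]],[[0,0,0.001],[0,0,0]],[[0,0,0],[0,0,0]],[[0,0,0],[0,0,0]]])

```text
clock: 22.68
tcp_pos: [0.5461, 0.1926, 0.0147]
orientation: [-2.044, 2.386, -0.0]
contact_force: [-3.1, -1.3, 6.5]
grip_width: 0.0483
```

```bash
python3 go.py 546.3 193 14.8 -98.8
```

```text
t 22.68 tcp [546.1 192.6  14.7] yaw -98.82 tilt 0.01 grip 48.3 F [-3.1 -1.3  6.5]
turn z units -0.0 then shift [-0.4 -0.1 -0.1] joints [-0.33  0.61 -0.15  1.93  0.15  0.61 -2.3 ]
```

Call:
send_rows(series=[[[0,0,0],[0,0,0]],[[0,0,0],[0,0,0]],[[0,0,0],[0,0,0]],[[0,0,0],[0,0,0]],[[0,0,-0.005],[0,0,0]],[[0,0,-0.02],[0,0,0]],[[0,0,-0.03],[0,0,0]],[[0,0,-0.03],[0,0,0]],[[0,0,-0.02],[0,0,0]],[[0,0,0],[0,0,0]]], fingers=0)

```text
clock: 23.92
tcp_pos: [0.5476, 0.1933, 0.1222]
orientation: [-2.041, 2.382, -0.002]
contact_force: [-0.3, 0.8, -0.3]
grip_width: 0.0856
```

```bash
python3 go.py 519.8 -183.6 120 -98.8; python3 - <<'E'
from h import *
from bench import grab_frame
f=grab_frame("scene"); pickle.dump(f,open("s12.pkl","wb")); f=load("s12.pkl"); crop(f,340,140,440,250,6,"pics/s12.png")
E
```

```text
t 23.93 tcp [547.6 193.3 122.2] yaw -98.82 tilt 0.29 grip 85.6 F [-0.3  0.8 -0.3]
turn z units -0.0 then shift [376.7 -30.2   2.2] joints [-0.31  0.45 -0.17  1.88  0.1   0.81 -2.26]
```

View pics/s12.png

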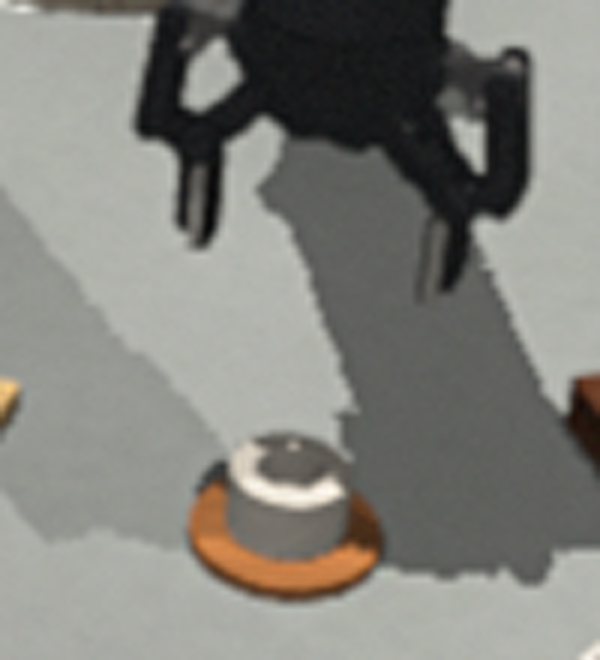

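Call:
send_rows(series=[[[0.02,-0.0016,0],[0,0,0]],[[0.04,-0.0031,0],[0,0,0]],[[0.04,-0.0031,0],[0,0,0]],[[0.04,-0.0031,0],[0,0,0]],[[0.04,-0.0031,0],[0,0,0]],[[0.04,-0.0031,0],[0,0,0]],[[0.04,-0.0031,0],[0,0,0]],[[0.04,-0.0031,0],[0,0,0]],[[0.04,-0.0031,0],[0,0,0]],[[0.0375,-0.0031,0],[0,0,0]],[[0,0,0],[0,0,0]],[[0,0,0],[0,0,0]]])

```text
clock: 25.48
tcp_pos: [0.5163, -0.185, 0.1185]
orientation: [2.043, -2.386, -0.003]
contact_force: [-0.0, -0.3, 0.3]
grip_width: 0.0854
```

```bash
python3 go.py 520.4 -184.5 38 -98.8; python3 - <<'E'
from h import *
s=load("s12.pkl"); crop(s,225,160,285,220,10,"pics/s12b.png")
from bench import grab_frame
f=grab_frame("scene"); pickle.dump(f,open("s13.pkl","wb")); f=load("s13.pkl"); crop(f,200,120,300,220,6,"pics/s13.png")
E
```

```text
t 25.48 tcp [ 516.3 -185.   118.5] yaw -98.86 tilt 0.11 grip 85.4 F [-0.  -0.3  0.3]
turn z units -0.01 then shift [-1.1 -4.  80.5] joints [ 0.3   0.41 -0.09  1.95  0.05  0.78 -1.54]
```

View pics/s12b.png

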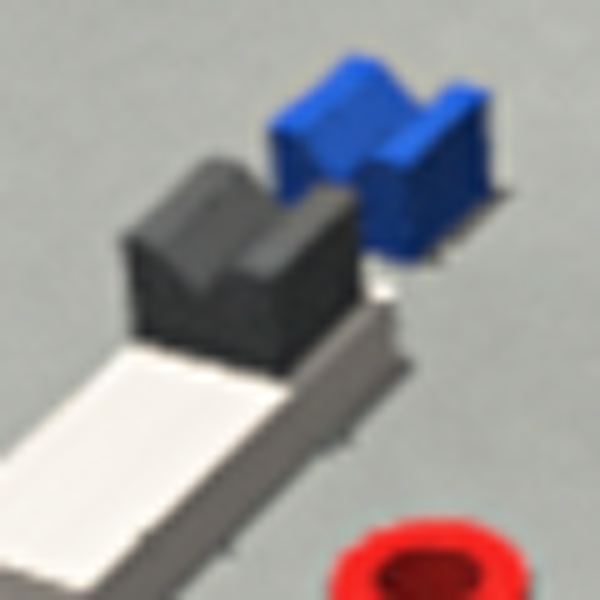

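View pics/s13.png

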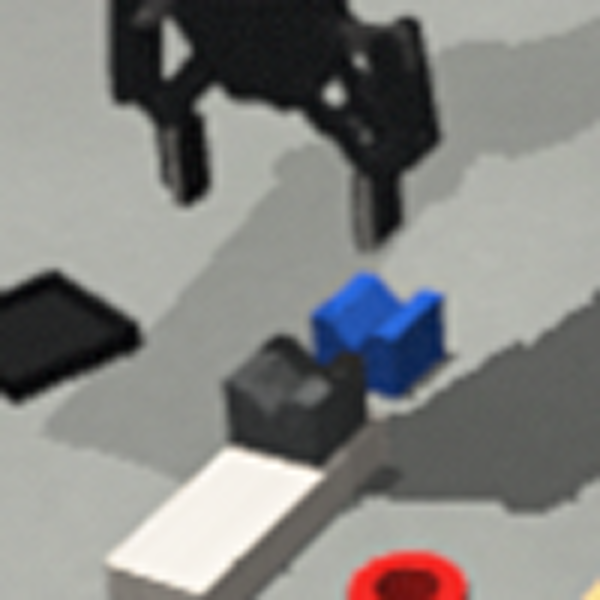

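```bash
python3 - <<'E'
from h import *
s=load("s12.pkl"); g=lambda x,y,z: ray(s,[[225+x/10-.45,160+y/10-.45]],z)[0]*1000
a=np.radians(-8.8); u=np.array([np.cos(a),np.sin(a)])
b1,b2=g(137,342,.025),g(285,378,.025); print(b1,b2,np.linalg.norm(b1-b2),"dir",np.degrees(np.arctan2(*(b2-b1)[::-1])), "ctr",(b1+b2)/2-22.5*u)
t1,t2,t3,t4=g(125,240,.06),g(270,277,.06),g(357,192,.06),g(225,157,.06)
print(t1,t2,t3,t4,"ctr",(t1+t2+t3+t4)/4, "diag ctr",(t1+t3)/2)
E
```

```text
[ 534.73131655 -210.92466296] [ 539.51147541 -166.27603687] 44.90378302774239 dir 83.8890923248186 ctr [ 514.8862574 -185.1581686]
[ 538.18436397 -209.28378307] [ 544.03974601 -165.76694214] [ 499.23222292 -159.36166403] [ 492.6203022  -200.24677368] ctr [ 518.51915877 -183.66479073] diag ctr [ 518.70829344 -184.32272355]
```

Call:
send_rows(series=[[[-0.001,-0.0021,0.01],[0,0,0]],[[0,0,0.02],[0,0,0]],[[0,0,0.02],[0,0,0]],[[0,0,0.015],[0,0,0]],[[0,0,0.01],[0,0,0]],[[0,0,0.005],[0,0,0]],[[0,0,0],[0,0,0]],[[0,0,0],[0,0,0]]])

```text
clock: 26.52
tcp_pos: [0.5201, -0.1844, 0.0398]
orientation: [-2.044, 2.385, -0.001]
contact_force: [-0.3, 0.1, -0.2]
grip_width: 0.0856
```

```bash
python3 go.py 518.5 -184.3 38 -98.8; python3 - <<'E'
from h import *
from bench import grab_frame
f=grab_frame("scene"); pickle.dump(f,open("s13.pkl","wb")); f=load("s13.pkl"); crop(f,200,120,300,220,6,"pics/s14.png")
E
```

```text
t 26.52 tcp [ 520.1 -184.4   39.8] yaw -98.81 tilt 0.06 grip 85.6 F [-0.3  0.1 -0.2]
turn z units -0.0 then shift [0.2 1.6 1.8] joints [ 0.29  0.54 -0.08  1.99  0.07  0.62 -1.56]
```

View pics/s14.png

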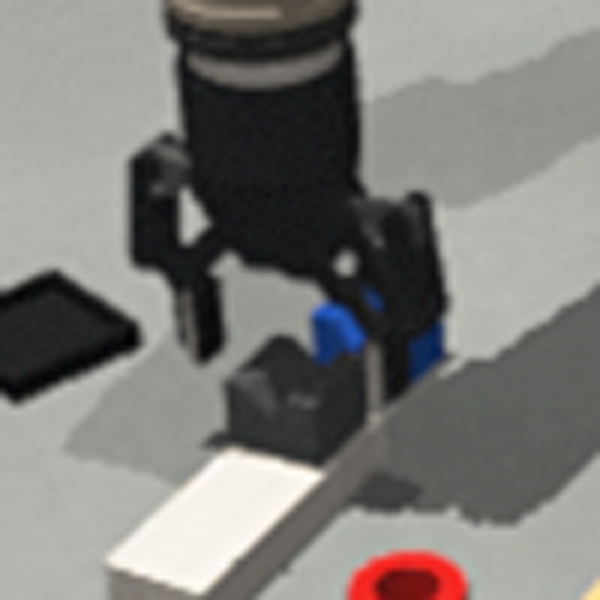

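Fingers straddle the V-block; grip with more force (0.45 kg) and lift a little.

Call:
send_rows(series=[[[0,0.001,0.001],[0,0,0]],[[0,0,0],[0,0,0]],[[0,0,0],[0,0,0]],[[0,0,0],[0,0,0]],[[0,0,0],[0,0,0]],[[0,0,0],[0,0,0]],[[0,0,0],[0,0,0]]], fingers=255, grip_force=60)

```text
clock: 27.45
tcp_pos: [0.5188, -0.1843, 0.0387]
orientation: [-2.044, 2.386, -0.001]
contact_force: [-1.3, -0.0, 5.7]
grip_width: 0.0448
```

```bash
python3 go.py 518.5 -184.3 38 -98.8
```

```text
t 27.45 tcp [ 518.8 -184.3   38.7] yaw -98.82 tilt 0.03 grip 44.8 F [-1.3 -0.   5.7]
turn z units -0.0 then shift [0.  0.3 0.7] joints [ 0.29  0.54 -0.08  1.99  0.07  0.62 -1.56]
```

Call:
send_rows(series=[[[0,0,-0.002],[0,0,0]],[[0,0,-0.003],[0,0,0]],[[0,0,-0.005],[0,0,0]],[[0,0,0],[0,0,0]]])

```text
clock: 27.95
tcp_pos: [0.5189, -0.1841, 0.0487]
orientation: [-2.044, 2.385, -0.001]
contact_force: [0.7, 1.0, -4.1]
grip_width: 0.0449
```

```bash
python3 go.py 449.6 -353.6 110 -119.7; python3 - <<'E'
from h import *
from bench import grab_frame
f=grab_frame("scene"); pickle.dump(f,open("s13.pkl","wb")); f=load("s13.pkl"); crop(f,200,120,300,220,6,"pics/s15.png")
E
```

```text
t 27.95 tcp [ 518.9 -184.1   48.7] yaw -98.81 tilt 0.04 grip 44.9 F [ 0.7  1.  -4.1]
turn z units 4.18 then shift [181.5 -23.7 -61.3] joints [ 0.29  0.52 -0.08  1.99  0.07  0.63 -1.56]
```

View pics/s15.png

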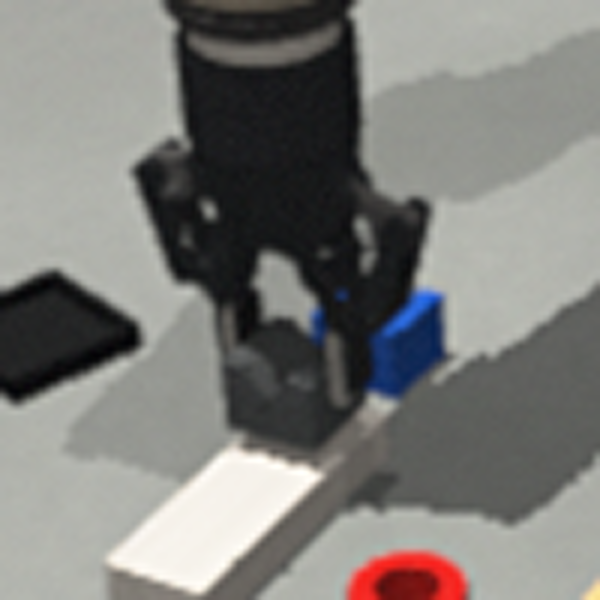

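Call:
send_rows(series=[[[0,0,-0.012],[0,0,0]],[[0,0,-0.012],[0,0,0.7]],[[0,0,-0.012],[0,0,0.9]],[[0,0,-0.012],[0,0,0.9]],[[0,0,-0.012],[0,0,0.9]],[[0,0,0],[0,0,0.78]],[[0.015,-0.002,0],[0,0,0]],[[0.03,-0.0039,0],[0,0,0]],[[0.04,-0.0052,0],[0,0,0]],[[0.04,-0.0052,0],[0,0,0]],[[0.035,-0.0046,0],[0,0,0]],[[0.0215,-0.0028,0],[0,0,0]],[[0,0,0.02],[0,0,0]],[[0,0,0.02],[0,0,0]],[[0,0,0],[0,0,0]],[[0,0,0],[0,0,0]]])

```text
clock: 30.0
tcp_pos: [0.4492, -0.3542, 0.0689]
orientation: [-1.578, 2.717, -0.001]
contact_force: [-0.6, -0.5, -3.8]
grip_width: 0.0448
```

```bash
python3 go.py 449.6 -353.6 19.7 -119.7; python3 - <<'E'
from h import *
from bench import grab_frame
f=grab_frame("scene"); pickle.dump(f,open("s16.pkl","wb")); f=load("s16.pkl"); crop(f,160,105,250,200,7,"pics/s16.png")
s=load("scene0.pkl"); crop(s,184,160,230,190,14,"pics/sq.png")
t=load("top0.pkl"); crop(t,415,212,464,262,12,"pics/sqt.png")
E
```

```text
t 30.0 tcp [ 449.2 -354.2   68.9] yaw -119.71 tilt 0.04 grip 44.8 F [-0.6 -0.5 -3.8]
turn z units -0.0 then shift [-0.7 -0.  49.2] joints [ 0.53  0.51  0.04  1.94 -0.03  0.69 -1.51]
```

View pics/s16.png

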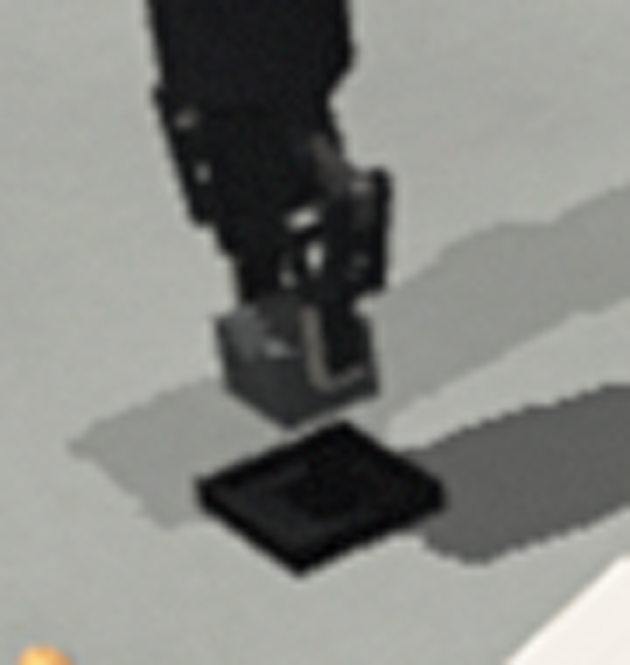

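View pics/sq.png

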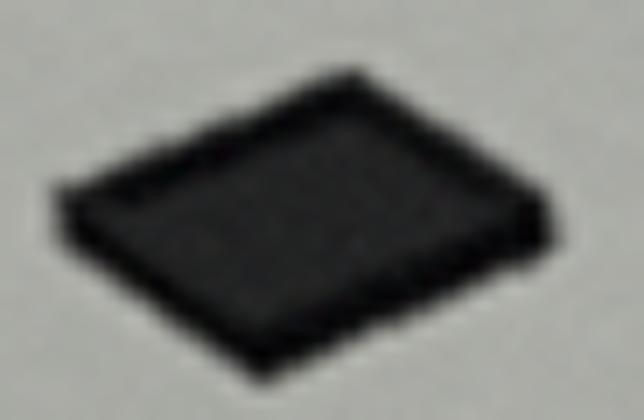

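View pics/sqt.png

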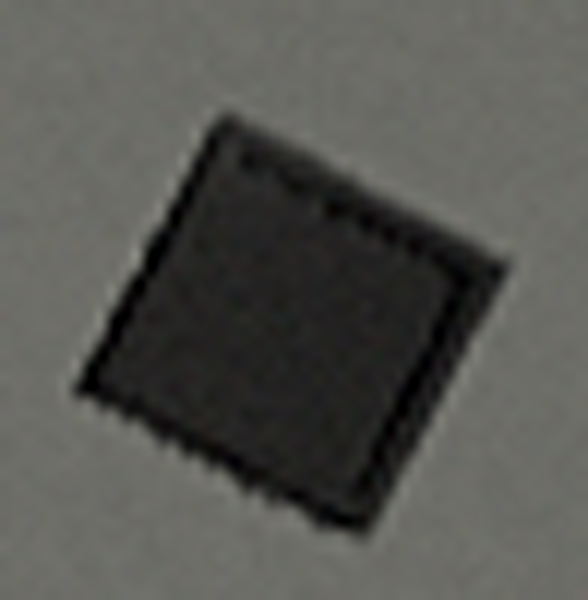

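Call:
send_rows(series=[[[-0.0007,0,0.01],[0,0,0]],[[0,0,0.012],[0,0,0]],[[0,0,0.01],[0,0,0]],[[0,0,0.008],[0,0,0]],[[0,0,0.004],[0,0,0]],[[0,0,0.002],[0,0,0]],[[0,0,0],[0,0,0]],[[0,0,0],[0,0,0]]])

```text
clock: 31.05
tcp_pos: [0.4499, -0.353, 0.0226]
orientation: [-1.577, 2.716, -0.001]
contact_force: [0.3, -0.0, -4.6]
grip_width: 0.0449
```

```bash
python3 go.py 449.6 -353.6 19.7 -119.7; python3 - <<'E'
from h import *
from bench import grab_frame
f=grab_frame("scene"); pickle.dump(f,open("s16.pkl","wb")); f=load("s16.pkl"); crop(f,160,105,250,200,7,"pics/s17.png")
E
```

```text
t 31.05 tcp [ 449.9 -353.    22.6] yaw -119.71 tilt 0.04 grip 44.9 F [ 0.3 -0.  -4.6]
turn z units -0.0 then shift [ 0.6 -0.   2.9] joints [ 0.53  0.59  0.03  1.95 -0.03  0.6  -1.51]
```

View pics/s17.png

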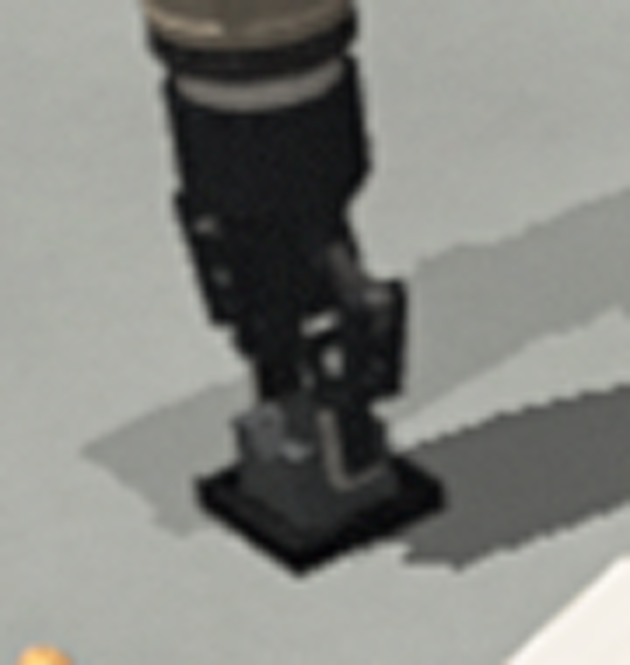

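V-block is inside the tray walls with no wall contact; set it down.

Call:
send_rows(series=[[[0,0,0.0012],[0,0,0]],[[0,0,0.0012],[0,0,0]],[[0,0,0.001],[0,0,0]],[[0,0,0],[0,0,0]],[[0,0,0],[0,0,0]]])

```text
clock: 31.72
tcp_pos: [0.4497, -0.3529, 0.0197]
orientation: [-1.578, 2.717, -0.0]
contact_force: [-2.1, 1.8, 5.5]
grip_width: 0.0445
```

```bash
python3 go.py 449.6 -353.6 19.7 -119.7
```

```text
t 31.73 tcp [ 449.7 -352.9   19.7] yaw -119.71 tilt 0.01 grip 44.5 F [-2.1  1.8  5.5]
turn z units -0.0 then shift [ 0.7 -0.3  0. ] joints [ 0.53  0.59  0.03  1.95 -0.03  0.6  -1.51]
```

Call:
send_rows(series=[[[0,0,0],[0,0,0]],[[0,0,0],[0,0,0]],[[0,0,0],[0,0,0]],[[0,0,0],[0,0,0]],[[0,0,-0.005],[0,0,0]],[[0,0,-0.02],[0,0,0]],[[0,0,-0.03],[0,0,0]],[[0,0,-0.03],[0,0,0]],[[0,0,-0.015],[0,0,0]],[[0,0,0],[0,0,0]]], fingers=0)

```text
clock: 32.98
tcp_pos: [0.4502, -0.3532, 0.1198]
orientation: [-1.577, 2.716, -0.003]
contact_force: [-0.5, -0.3, -0.9]
grip_width: 0.0853
```

```bash
python3 go.py 561.3 -189.7 110 -98.8; python3 - <<'E'
from h import *
from bench import grab_frame
f=grab_frame("scene"); pickle.dump(f,open("s18.pkl","wb")); f=load("s18.pkl"); crop(f,160,105,250,200,7,"pics/s18.png"); crop(f,205,160,275,230,10,"pics/s18b.png")
E
```

```text
t 32.98 tcp [ 450.2 -353.2  119.8] yaw -119.71 tilt 0.12 grip 85.3 F [-0.5 -0.3 -0.9]
turn z units -4.18 then shift [-178.6  -84.8    9.8] joints [ 0.52  0.44  0.04  1.91 -0.03  0.79 -1.51]
```

View pics/s18.png

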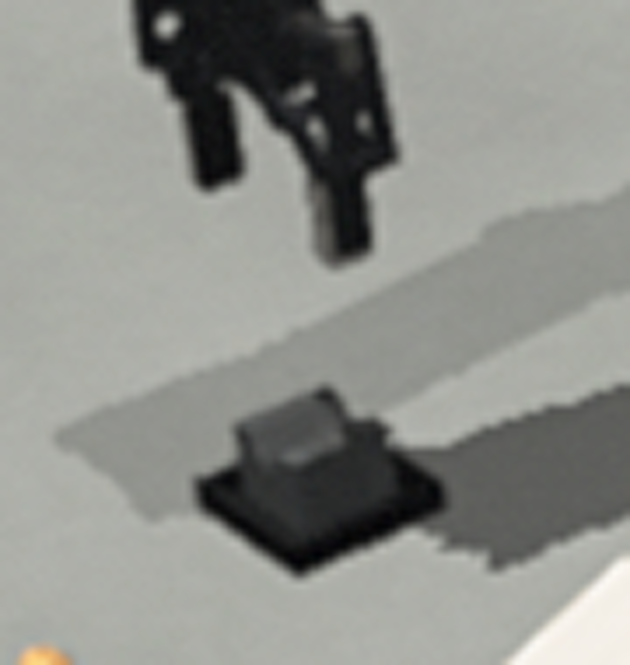

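View pics/s18b.png

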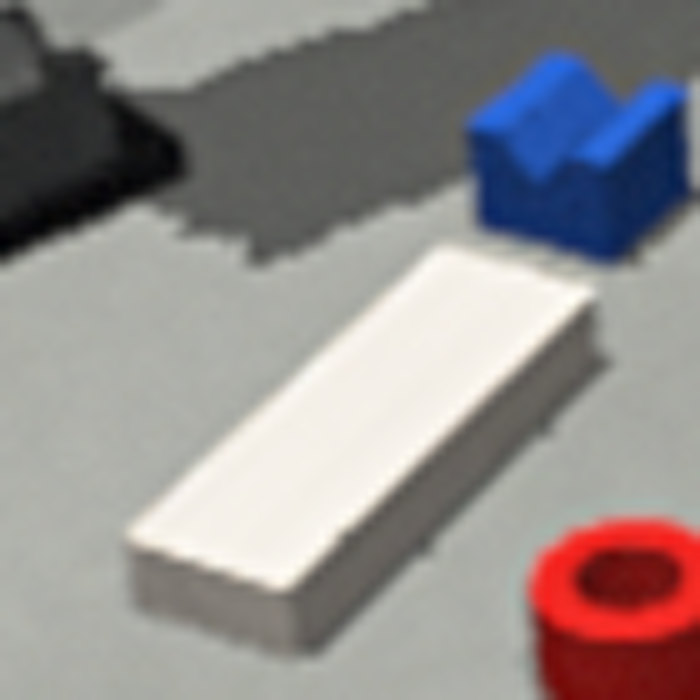

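```bash
python3 - <<'E'
from h import *
s=load("s18.pkl"); im=cv2.resize(s["frame"][160:230,205:275],None,fx=4,fy=4,interpolation=cv2.INTER_CUBIC)
m=(im.min(2)>205).astype(np.uint8)
c=max(cv2.findContours(m,0,cv2.CHAIN_APPROX_NONE)[0],key=cv2.contourArea).reshape(-1,2)
w=ray(s,(c+.5)/4-.5+[205,160],.025)*1000
rc=cv2.minAreaRect(w.astype(np.float32)); b=cv2.boxPoints(rc); print(rc,b)
M=cv2.moments(w.astype(np.float32).reshape(-1,1,2)); print("centroid",M["m10"]/M["m00"],M["m01"]/M["m00"])
E
```

```text
((560.2088623046875, -190.9496307373047), (50.087886810302734, 150.69778442382812), 80.28292846679688) [[ 481.714   -202.91666]
 [ 630.24976 -228.3519 ]
 [ 638.70374 -178.9826 ]
 [ 490.16797 -153.54736]]
centroid 560.4121833556449 -191.08706982613447
```

Call:
send_rows(series=[[[0,0,0],[0,0,-0.8]],[[0,0,0],[0,0,-0.9]],[[0,0,0],[0,0,-0.9]],[[0,0,0],[0,0,-0.9]],[[0,0,0],[0,0,-0.6]],[[-0.0182,-0.0083,0],[0,0,0]],[[-0.04,-0.0186,0],[0,0,0]],[[-0.04,-0.0186,0],[0,0,0]],[[-0.04,-0.0186,0],[0,0,0]],[[-0.04,-0.0186,0],[0,0,0]],[[0,0,0.02],[0,0,0]],[[0,0,0.02],[0,0,0]],[[0,0,0.02],[0,0,0]],[[0,0,0],[0,0,0]],[[0,0,0],[0,0,0]]])

```text
clock: 34.9
tcp_pos: [0.5603, -0.1894, 0.0591]
orientation: [-2.036, 2.392, 0.0]
contact_force: [0.0, -0.5, -0.0]
grip_width: 0.0858
```

```bash
python3 go.py 560.5 -190.5 9 -99.2
```

```text
t 34.9 tcp [ 560.3 -189.4   59.1] yaw -99.19 tilt 0.02 grip 85.8 F [ 0.  -0.5 -0. ]
turn z units 0.0 then shift [ 1.1 -0.4 50.1] joints [ 0.28  0.55 -0.07  1.89  0.06  0.7  -1.56]
```

Call:
send_rows(series=[[[0.001,-0.0004,0.01],[0,0,0]],[[0,0,0.015],[0,0,0]],[[0,0,0.015],[0,0,0]],[[0,0,0.007],[0,0,0]],[[0,0,0.003],[0,0,0]],[[0,0,0],[0,0,0]],[[0,0,0],[0,0,0]]])

```text
clock: 35.78
tcp_pos: [0.5604, -0.1914, 0.0093]
orientation: [-2.036, 2.392, -0.001]
contact_force: [0.2, 0.4, -0.2]
grip_width: 0.0853
```

```bash
python3 go.py 560.5 -190.5 9 -99.2; python3 - <<'E'
from h import *
from bench import grab_frame
f=grab_frame("scene"); pickle.dump(f,open("s19.pkl","wb")); f=load("s19.pkl"); crop(f,190,120,290,230,6,"pics/s19.png")
E
```

```text
t 35.77 tcp [ 560.4 -191.4    9.3] yaw -99.21 tilt 0.05 grip 85.3 F [ 0.2  0.4 -0.2]
turn z units -0.0 then shift [-0.9  0.   0.3] joints [ 0.27  0.63 -0.07  1.9   0.07  0.61 -1.57]
```

View pics/s19.png

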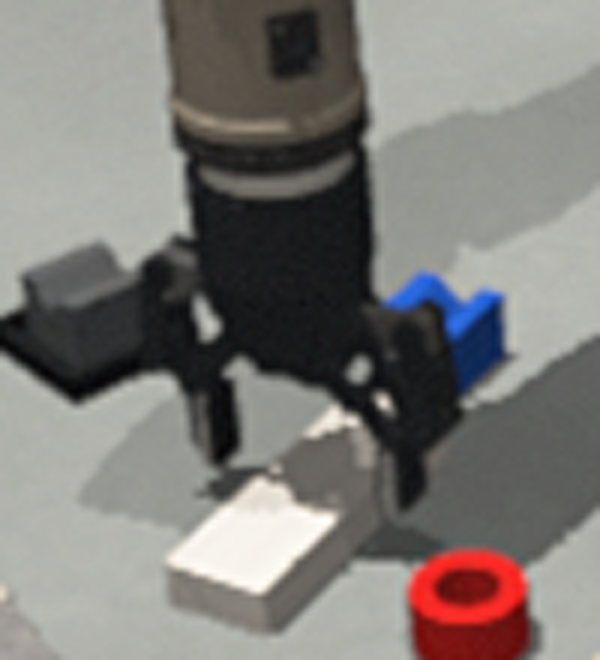

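Call:
send_rows(series=[[[0,0,0],[0,0,0]],[[0,0,0],[0,0,0]],[[0,0,0],[0,0,0]],[[0,0,0],[0,0,0]],[[0,0,0],[0,0,0]],[[0,0,0],[0,0,0]]], fingers=255, grip_force=70)

```text
clock: 36.58
tcp_pos: [0.5604, -0.1913, 0.0096]
orientation: [-2.036, 2.392, -0.001]
contact_force: [-1.0, 0.2, 4.8]
grip_width: 0.0478
```

```bash
python3 go.py 560.5 -190.5 9 -99.2
```

```text
t 36.58 tcp [ 560.4 -191.3    9.6] yaw -99.21 tilt 0.04 grip 47.8 F [-1.   0.2  4.8]
turn z units -0.0 then shift [-0.8  0.   0.6] joints [ 0.27  0.63 -0.07  1.9   0.07  0.61 -1.57]
```

Call:
send_rows(series=[[[0,0,-0.002],[0,0,0]],[[0,0,-0.004],[0,0,0]],[[0,0,-0.01],[0,0,0]],[[0,0,-0.015],[0,0,0]],[[0,0,-0.015],[0,0,0]],[[0,0,-0.015],[0,0,0]],[[0,0,-0.005],[0,0,0]],[[0,0,0],[0,0,0]]])

```text
clock: 37.58
tcp_pos: [0.5602, -0.1913, 0.0754]
orientation: [-2.036, 2.392, -0.001]
contact_force: [-0.9, 0.4, -5.6]
grip_width: 0.0482
```

```bash
python3 go.py 569.5 12.3 75 -98; python3 - <<'E'
from h import *
from bench import grab_frame
f=grab_frame("scene"); pickle.dump(f,open("s20.pkl","wb")); f=load("s20.pkl"); crop(f,180,110,340,250,5,"pics/s20.png")
s=load("scene0.pkl"); crop(s,275,185,355,255,8,"pics/lt.png")
E
```

```text
t 37.58 tcp [ 560.2 -191.3   75.4] yaw -99.21 tilt 0.05 grip 48.2 F [-0.9  0.4 -5.6]
turn z units -0.24 then shift [-203.    19.2    0.4] joints [ 0.28  0.53 -0.07  1.88  0.06  0.73 -1.56]
```

View pics/s20.png

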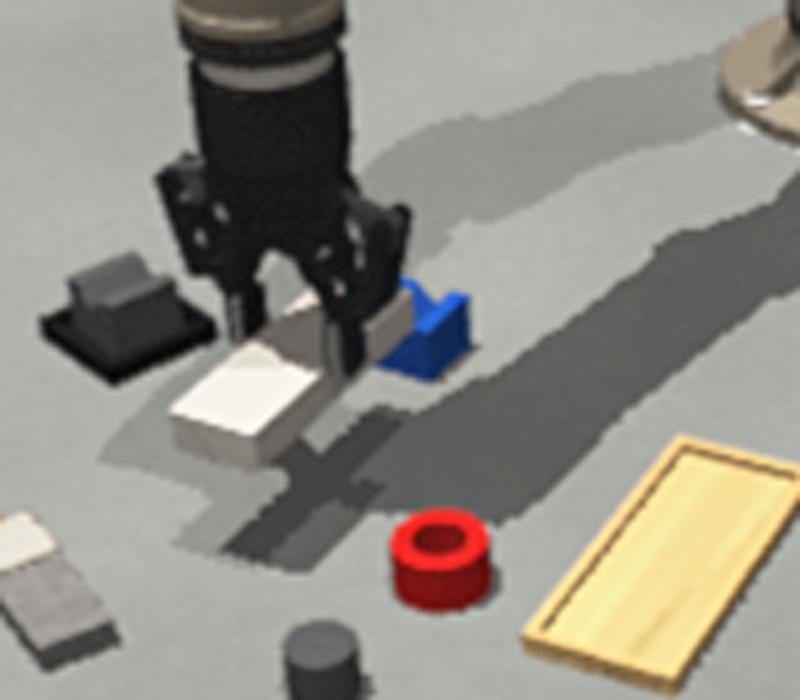

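View pics/lt.png

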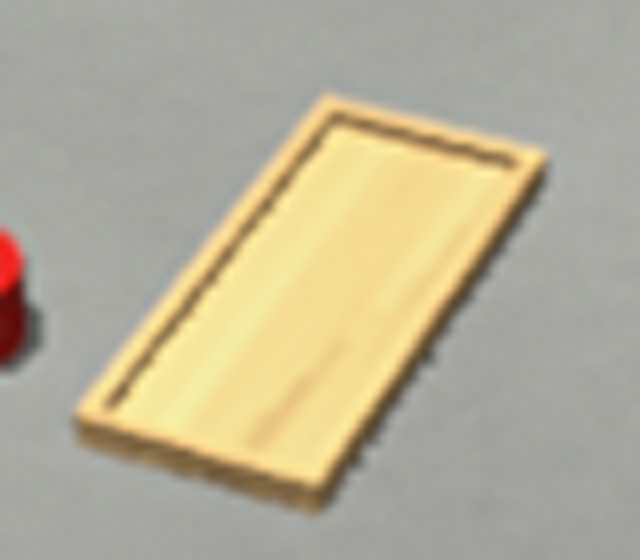

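```bash
python3 - <<'E'
from h import *
s=load("scene0.pkl"); p=np.array([[330,96],[547,155],[320,490],[80,418]])
w=ray(s,(p-3.5)/8+[275,185],.012)*1000; print(w.round(1),w.mean(0)); d=w[0]+w[1]-w[2]-w[3]; print(np.degrees(np.arctan2(d[1],d[0])))
t=load("top0.pkl"); crop(t,290,160,338,240,8,"pics/ltt.png")
E
```

```text
[[471.7 -12.8]
 [484.8  65.6]
 [668.1  40.8]
 [656.4 -37.6]] [570.25980628  13.98483831]
172.31956788574644
```

View pics/ltt.png

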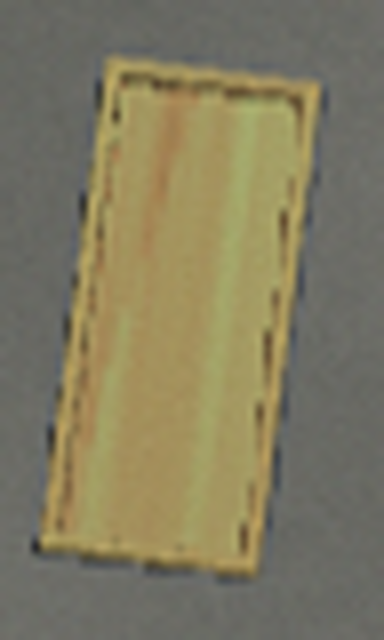

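Call:
send_rows(series=[[[0,0,0],[0,0,-0.28]],[[-0.012,0.001,0],[0,0,0]],[[-0.025,0.0022,0],[0,0,0]],[[-0.035,0.0031,0],[0,0,0]],[[-0.035,0.0031,0],[0,0,0]],[[-0.035,0.0031,0],[0,0,0]],[[-0.03,0.0027,0],[0,0,0]],[[-0.02,0.0018,0],[0,0,0]],[[-0.0117,0.001,0],[0,0,0]],[[0,0,0.01],[0,0,0]],[[0,0,0.015],[0,0,0]],[[0,0,0.01],[0,0,0]],[[0,0,0],[0,0,0]],[[0,0,0],[0,0,0]]])

```text
clock: 39.38
tcp_pos: [0.5701, 0.0126, 0.0399]
orientation: [-2.064, 2.368, -0.0]
contact_force: [1.2, -0.2, -5.7]
grip_width: 0.0481
```

```bash
python3 go.py 570 13 15.6 -97.8; python3 - <<'E'
from h import *
from bench import grab_frame
f=grab_frame("scene"); pickle.dump(f,open("s21.pkl","wb")); f=load("s21.pkl"); crop(f,260,130,370,260,5,"pics/s21.png")
f=grab_frame("top"); pickle.dump(f,open("t21.pkl","wb")); f=load("t21.pkl"); crop(f,270,150,360,250,6,"pics/t21.png")
E
```

```text
t 39.38 tcp [570.1  12.6  39.9] yaw -97.84 tilt 0.01 grip 48.1 F [ 1.2 -0.2 -5.7]
turn z units -0.01 then shift [-0.3  0.1 24.3] joints [-0.06  0.56 -0.09  1.94  0.08  0.64 -1.91]
```

View pics/s21.png

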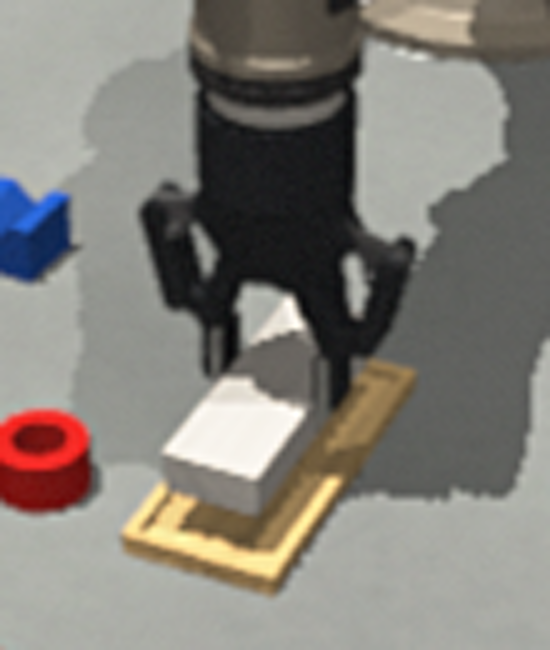

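View pics/t21.png

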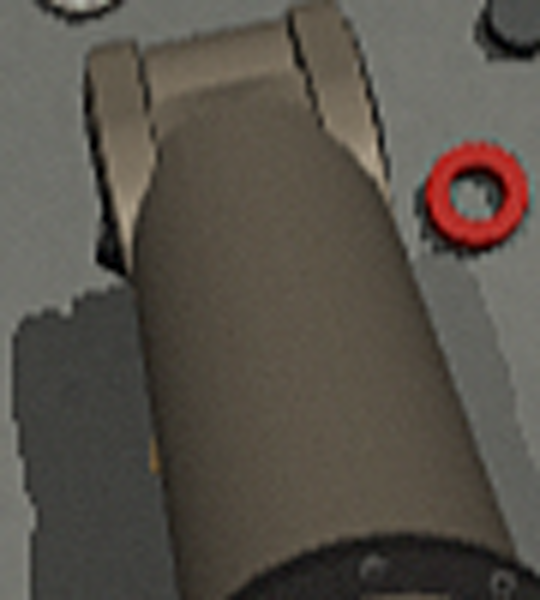

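```bash
python3 - <<'E'
from h import *
s=load("s21.pkl"); w=ray(s,(np.array([[162,455],[258,482]])-2)/5+[260,130],.0553)*1000
print(w,w.mean(0),"expect near-end mid 644.4 2.4"); d=w[1]-w[0]; print(np.degrees(np.arctan2(d[1],d[0])))
E
```

```text
[[644.06963277 -21.65034796]
 [651.22228637  27.79989838]] [647.64595957   3.07477521] expect near-end mid 644.4 2.4
81.7696226389138
```

Call:
send_rows(series=[[[0,0,0.006],[0,0,0]],[[0,0,0.007],[0,0,0]],[[0,0,0.005],[0,0,0]],[[0,0,0.003],[0,0,0]],[[0,0,0],[0,0,0]],[[0,0,0],[0,0,0]]])

```text
clock: 40.22
tcp_pos: [0.5701, 0.013, 0.019]
orientation: [-2.065, 2.367, -0.0]
contact_force: [-0.7, 0.2, -5.1]
grip_width: 0.0482
```

```bash
python3 go.py 570 13 15.6 -97.8; python3 - <<'E'
from h import *
from bench import grab_frame
f=grab_frame("scene"); pickle.dump(f,open("s22.pkl","wb")); f=load("s22.pkl"); crop(f,260,130,370,260,5,"pics/s22.png")
E
```

```text
t 40.23 tcp [570.1  13.   19. ] yaw -97.81 tilt 0.02 grip 48.2 F [-0.7  0.2 -5.1]
turn z units -0.0 then shift [0.1 0.  3.4] joints [-0.06  0.59 -0.09  1.95  0.09  0.6  -1.92]
```

View pics/s22.png

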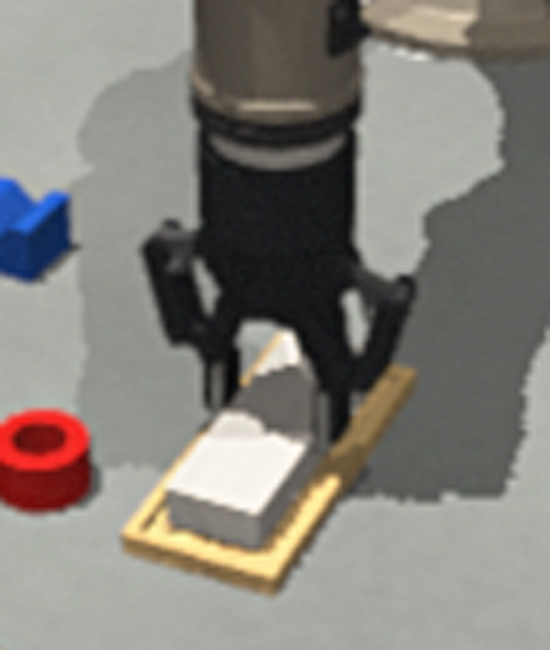

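Call:
send_rows(series=[[[0,0,0.0012],[0,0,0]],[[0,0,0.0012],[0,0,0]],[[0,0,0.0012],[0,0,0]],[[0,0,0],[0,0,0]],[[0,0,0],[0,0,0]]])

```text
clock: 40.9
tcp_pos: [0.5699, 0.013, 0.0156]
orientation: [-2.065, 2.368, -0.0]
contact_force: [-2.6, -0.4, 1.2]
grip_width: 0.0482
```

```bash
python3 go.py 570 13 15.6 -97.8
```

```text
t 40.9 tcp [569.9  13.   15.6] yaw -97.82 tilt 0.01 grip 48.2 F [-2.6 -0.4  1.2]
turn z units -0.0 then shift [-0.  -0.1  0. ] joints [-0.06  0.6  -0.09  1.95  0.09  0.6  -1.92]
```

Weight is carried by the tray floor; release, rise, move clear, and inspect.

Call:
send_rows(series=[[[0,0,0],[0,0,0]],[[0,0,0],[0,0,0]],[[0,0,0],[0,0,0]],[[0,0,0],[0,0,0]],[[0,0,0],[0,0,0]],[[0,0,-0.005],[0,0,0]],[[0,0,-0.02],[0,0,0]],[[0,0,-0.03],[0,0,0]],[[0,0,-0.04],[0,0,0]],[[0,0,-0.04],[0,0,0]],[[0,0,-0.03],[0,0,0]],[[0,0,0],[0,0,0]]], fingers=0)

```text
clock: 42.4
tcp_pos: [0.5716, 0.0131, 0.1833]
orientation: [-2.062, 2.364, -0.005]
contact_force: [0.4, -0.3, -0.9]
grip_width: 0.0853
```

Call:
send_rows(series=[[[0.02,0,0],[0,0,0]],[[0.04,0,0],[0,0,0]],[[0.04,0,0],[0,0,0]],[[0.04,0,0],[0,0,0]],[[0.04,0,0],[0,0,0]],[[0.04,0,0],[0,0,0]],[[0.04,0,0],[0,0,0]],[[0.04,0,0],[0,0,0]],[[0.04,0,0],[0,0,0]],[[0.04,0,0],[0,0,0]],[[0.04,0,0],[0,0,0]],[[0.04,0,0],[0,0,0]],[[0.04,0,0],[0,0,0]],[[0.04,0,0],[0,0,0]],[[0.03,0,0],[0,0,0]],[[0,0,0],[0,0,0]],[[0,0,0],[0,0,0]]])

```text
clock: 44.52
tcp_pos: [0.4913, -0.5511, 0.1788]
orientation: [-2.065, 2.368, 0.004]
contact_force: [-0.1, 1.5, -0.5]
grip_width: 0.0852
```

```bash
python3 go.py 570 13 15.6 -97.8; python3 - <<'E'
from h import *
from bench import grab_frame
for n in("scene","top"):
    f=grab_frame(n); pickle.dump(f,open(n+"9.pkl","wb"))
s=load("scene9.pkl"); t=load("top9.pkl")
crop(s,170,150,490,290,2.5,"pics/f_s.png"); crop(t,170,120,470,270,2.6,"pics/f_t.png")
q=[cv2.resize(s["frame"][y:y+60,x:x+80],None,fx=5,fy=5,interpolation=cv2.INTER_CUBIC)[:,:,::-1] for x,y in((415,180),(165,140),(350,195),(275,192))]
cv2.imwrite("pics/f_q.png",np.vstack([np.hstack(q[:2]),np.hstack(q[2:])]))
q=[cv2.resize(t["frame"][y:y+60,x:x+80],None,fx=5,fy=5,interpolation=cv2.INTER_CUBIC)[:,:,::-1] for x,y in((160,210),(400,210),(212,178),(272,170))]
cv2.imwrite("pics/f_qt.png",np.vstack([np.hstack(q[:2]),np.hstack(q[2:])]))
E
```

```text
t 44.52 tcp [ 491.3 -551.1  178.8] yaw -97.83 tilt 0.16 grip 85.2 F [-0.1  1.5 -0.5]
turn z units -0.01 then shift [-569.6   -1.4  163.2] joints [ 0.72  0.63  0.06  1.43 -0.04  1.09 -0.92]
```

View pics/f_q.png

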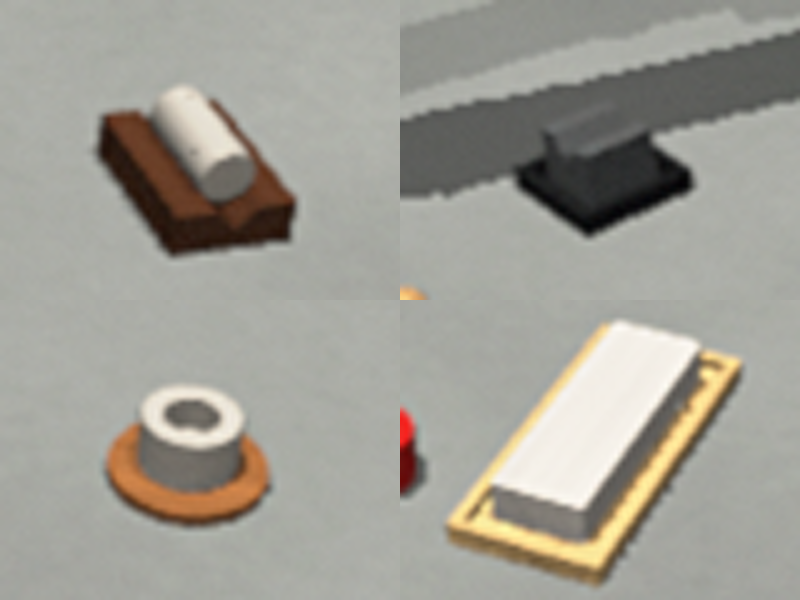

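View pics/f_qt.png

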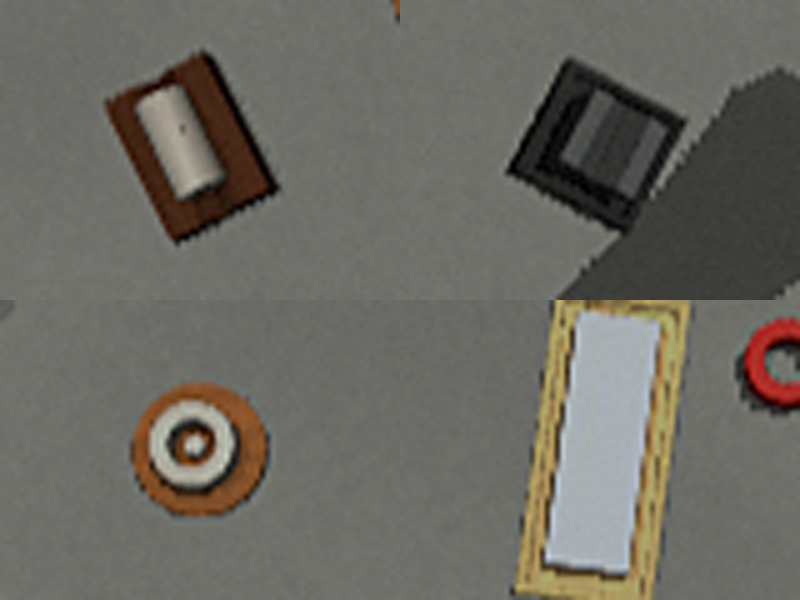

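View pics/f_t.png

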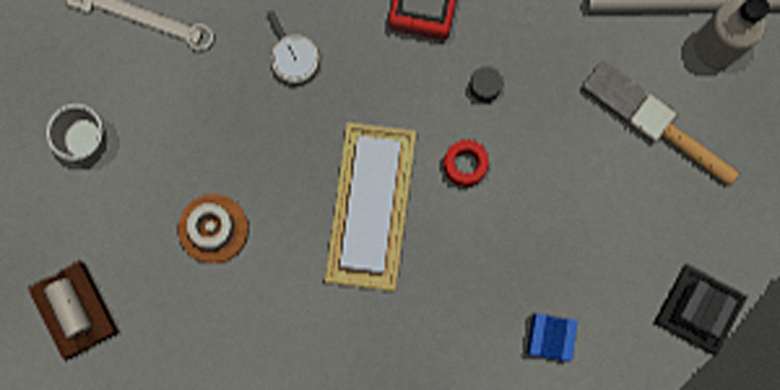

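```bash
python3 - <<'E'
from h import *
t=load("top9.pkl"); s=load("scene9.pkl")
p=lambda f,x,y,ox,oy,z: ray(f,[[ox+(x-2)/5,oy+(y-2)/5]],z)[0]*1000
a,b=p(t,160,90,160,210,.047),p(t,205,190,160,210,.047)
def rk(v,c): 
    d=v-np.array(c); k=np.radians(28); return (d@[np.cos(k),np.sin(k)],d@[-np.sin(k),np.cos(k)])
print("pin ends",a,b,"len",np.linalg.norm(a-b),"top: rack frame",rk((a+b)/2,(455.5,347.9)),"ang",np.degrees(np.arctan2(*(a-b)[::-1])))
e=p(s,232,178,415,180,.034); print("scene near end face",e,rk(e,(454.,347.6)),"expect 30,0")
print("collar top",p(t,194,145,212,178,.038),"vs 547.6 193.3; scene",p(s,192,114,350,195,.038),"vs 545 192.6")
w=[p(t,x,y,272,170,.031) for x,y in((180,12),(260,22),(230,274),(146,264))]; print("bar",np.mean(w,0),"vs 571.6 13.1")
for n,px in(("t",0),):
    for x0,y0,x1,y1 in((180,150,222,195),(262,118,300,160)):
        d=np.abs(load("top9.pkl")["frame"][y0:y1,x0:x1].astype(int)-load("top0.pkl")["frame"][y0:y1,x0:x1]).max(2); print("bystander diff px>40:",(d>40).sum())
E
```

```text
pin ends [485.78714424 355.94724502] [429.03587525 328.38312415] len 63.09110310453449 top: rack frame (np.float64(-1.004569824642496), np.float64(-5.960940933252424)) ang 25.90586984691704
scene near end face [480.95552986 363.35771787] (np.float64(31.19812064020782), np.float64(1.258384336375597)) expect 30,0
collar top [545.82425161 190.45683122] vs 547.6 193.3; scene [545.39312739 192.04028242] vs 545 192.6
bar [570.38989146  11.85312485] vs 571.6 13.1
bystander diff px>40: 0
bystander diff px>40: 0
```

```bash
python3 - <<'E'
from h import *
t=load("top9.pkl"); s=load("scene9.pkl")
a=cv2.resize(s["frame"][190:240,425:485],(600,500),interpolation=cv2.INTER_CUBIC)[:,:,::-1].copy()
k=np.radians(28); u=np.array([np.cos(k),np.sin(k),0]); c0=np.array([.4545,.3477,.034])
n=np.array([-u[1],u[0],0])
th=np.linspace(0,2*np.pi,60)
C=np.array([c0+.03*u+.015*(np.cos(x)*n+np.sin(x)*np.array([0,0,1])) for x in th])
pp=((proj(s,C)-[425,190]+.5)*10).astype(np.int32); cv2.polylines(a,[pp],True,(0,255,0),1)
cv2.imwrite("pics/pinc.png",a); crop(t,175,212,222,265,11,"pics/pint.png")
E
```

```text
(no output)
```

View pics/pinc.png

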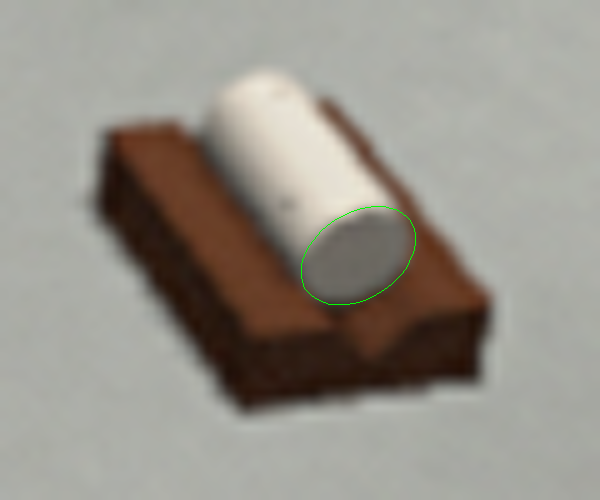

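View pics/pint.png

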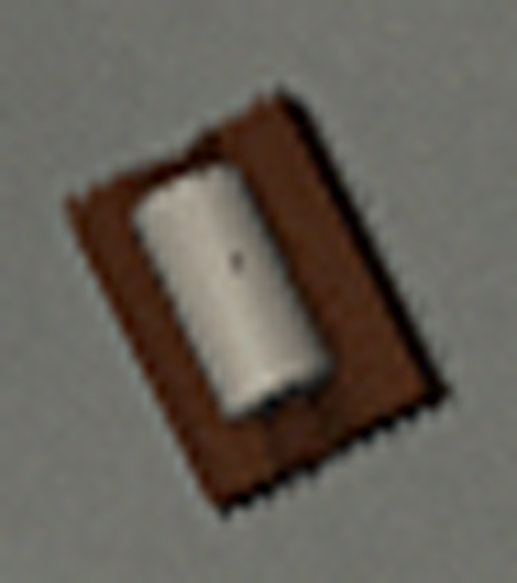

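```bash
python3 - <<'E'
from bench import r
o=r.get_obs(); print(o["clock"],abs(o["qvel"]).max()); print(r.hand_in())
E
```

```text
44.625 0.007966468835934482
the job is handed in; nothing more can be done
None
```

I took the stack apart in the order pin, collar, V-block, bar. Each part was lowered until the wrist force showed its place carrying it, then released. I handed the job in at 44.6 s, with the gripper empty and clear. `hand_in` reports no verdict, so these are my own camera checks:

- **Pin:** in the rack groove. In the scene view its end face matches the outline predicted for a seated pin, about 1 mm off both along and across. A rough top-view pick put it 6 mm sideways, outside the 4 mm limit. I put that mostly down to taking the point at the wrong height on the pin; correcting for it leaves about 2.5 mm. The two views never fully agreed, and I relied on the scene view.
- **Collar:** over the post and on the base. It is about 1 mm off centre in the scene view and 3 mm in the top view.
- **V-block:** upright inside the square tray in both views. I judged its final position from the pictures and the arm's release position, within about 1 mm of the tray centre, and did not measure it separately.
- **Bar:** flat in the long tray, about 2 mm off centre.
- **Bystanders:** the cup and dial gauge show no change between the first and last top images. The red and blue look-alikes were not touched.

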